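# Gauge and file a batch of sawn stone blocks

## Robot

A 6-joint arm with a two-finger parallel gripper is mounted at the origin on the work surface. World frame = base frame: x ahead of the robot, y to its left, z up, the work surface at z = 0. Lengths are in mm, angles in rad, forces in N, time in s.
With the tool pointing down it reaches from about 300 to 1000 mm from the base axis. Payload 5.1 kg.
Tool frame: the origin (TCP) lies between the finger pads; the fingertips stand 19 mm ahead of it and the grasp point (between the pads) is the TCP (finger_overhang is the distance from the TCP to the fingertips, in mm); z points along the fingers, y is the line along which they close (so a half turn about z gives the same grasp; the last joint's range is limited). The gripper opens to 95 mm and grips with 3 to 60 N. Pads are 20 mm wide; open, the fingers measure 119 mm over their backs; the gripper's body (75 mm by 180 mm) begins 59 mm behind the grasp point.
Start: joints at [1.155, 0.124, 1.65, -0, 1.367, -0.083], TCP at [212.369, 614.316, 196.456] pointing down, gripper open.
Joint ranges: [-2.61, 2.61], [-1.02, 2.33], [0.03, 2.71], [-1.35, 4.49], [0.32, 2.68], [-2.91, 2.91]. Speed limits (rad/s): [2.57, 2.57, 3.14, 3.14, 3.14, 3.14].

## Interface

Orientations are given as a unit quaternion [x, y, z, w].
In Python, from plant import * gives the robot as it stands.
- The arm moves only by the tool send_rows, never from a script. Its argument "commands" is text: rows parted by semicolons, each of 6 numbers parted by spaces: the shift along the world's x, y, z in mm, then the turn, a rotation vector about the world's x, y, z in rad. In form: x y z rx ry rz; .... A call has 1 to 5 rows; each row is the pose to reach, as a shift and turn from the pose commanded when the call began; what a row does not reach only later rows make up. A row lasts 1/8 s, in which the tool goes at most 62.5 mm and 10.7 degrees, less where a joint would pass 70% of its speed; a pose out of reach is approached as far as the arm can. A call with a gripper value outside its range is refused whole. "fingers" is the closure, from -1 (fully open) to 1 (shut), set as the call begins (left out, the last holds). The fingers move at their own pace and stop on an object; the grip force is fixed at half the most. Time passes only in rows, so rows that repeat a pose let the fingers close. It gives the time, the measured TCP pose, the force, the opening and the grip force at its end, in the units of the state.
- state(): the state, without advancing time (a new reading comes with each control period).
- get_image(name): name is "side" or "top" or "wrist"; returns (picture, depth): 420x560x3 uint8, red, green, blue; 420x560 float32, mm along the optical axis (not along the pixel's ray), 0 where there is no reading.
- camera_info(name): a dict with "intrinsics" (3x3 intrinsics, pixels), "world_from_camera" (4x4, takes a point from camera to world coordinates). Camera axes: x right, y down, z forward; pixel columns grow to the right and rows downward; lengths in mm; the calibration is good to about 2 mm. A picture is of the moment at which its call begins: read the wrist's pose just before it. camera_info takes no time and is no camera call; for the wrist camera it gives the pose at the moment of the call.
- finish_job(): hands the job in; it is judged then, once.
Trained networks look in the newest picture that a camera, given by its name, has taken for a name from the list of things; names that differ only in an ending like _2 or _b are one class to them, and where a whole thing is asked for, a point or a joint stands for the part that bears it (a point fixed in the world has none). Each returns a list of dicts, best first, with "conf" (0 to 1); they miss things now and then, are a little off and sometimes report something else, mostly with a low value. They report only what shows in the picture. A call takes as long as a camera call.
- masks_of(name, camera): "pixels" (420x560 bool, what is visible of it) and "box" ([left, top, right, bottom] in pixels, round what is visible of it).
- pinpoint(name, camera): "uv" ([column, row] in pixels: a listed point, or the origin of a listed thing).
The state is a dict: "time_s": time; "joint_pos": joint angles; "qvel": joint speeds; "joint_efforts": joint torques, N m; "tcp_pos": TCP position; "tcp_rot": TCP orientation; "force": force on the tool from outside, world axes, zero at the start; "wrist_torque": the same for the moment, N m; "gripper_width": finger opening in mm; "gripper_force": force on a finger pad.
Only numpy, scipy, OpenCV 4.12 (cv2) and the standard library are available. Lean on these libraries where they do the work, as an engineer would, in place of code of your own. Each camera call takes 0.05 s, during which the arm holds its last target. There are 200 camera calls.

## Task

Check this batch of sawn stone blocks for thickness: always take the front block from the sloping roller lane so that the rest roll down, lay it flat on the gauge's plate under the foot, and press the gauge's cap down until the foot sits on the stone. Blocks 32 mm thick or more go flat into empty compartments of the wooden specimen box, one to a compartment; thinner ones go into the white tub. Carry on until the lane is empty, and leave the other things on the table and the rocks in the box where they are.

Things in the scene. Friction and masses are not known exactly. Their poses are not given: they have to be found in the camera images.
- block_a_mid (a point): Centre (half-way up) of a sawn stone block that may be first from the front of the lane at the start, or absent (None). All blocks are alike, 86 mm long (own x) by 50 mm wide (own y), 0.25 to 0.45 kg; the thickness (own z) is somewhere from 25 to 40 mm and must be measured. It lies in the lane lengthwise.
- block_b_mid (a point): Centre (half-way up) of a sawn stone block that may be first from the front of the lane at the start, or absent (None). All blocks are alike, 86 mm long (own x) by 50 mm wide (own y), 0.25 to 0.45 kg; the thickness (own z) is somewhere from 25 to 40 mm and must be measured. It lies in the lane lengthwise.
- block_c_mid (a point): Centre (half-way up) of a sawn stone block that may be second from the front of the lane at the start, or absent (None). All blocks are alike, 86 mm long (own x) by 50 mm wide (own y), 0.25 to 0.45 kg; the thickness (own z) is somewhere from 25 to 40 mm and must be measured. It lies in the lane lengthwise.
- block_d_mid (a point): Centre (half-way up) of a sawn stone block that may be second from the front of the lane at the start, or absent (None). All blocks are alike, 86 mm long (own x) by 50 mm wide (own y), 0.25 to 0.45 kg; the thickness (own z) is somewhere from 25 to 40 mm and must be measured. It lies in the lane lengthwise.
- block_e_mid (a point): Centre (half-way up) of a sawn stone block that may be third from the front of the lane at the start, or absent (None). All blocks are alike, 86 mm long (own x) by 50 mm wide (own y), 0.25 to 0.45 kg; the thickness (own z) is somewhere from 25 to 40 mm and must be measured. It lies in the lane lengthwise.
- block_f_mid (a point): Centre (half-way up) of a sawn stone block that may be third from the front of the lane at the start, or absent (None). All blocks are alike, 86 mm long (own x) by 50 mm wide (own y), 0.25 to 0.45 kg; the thickness (own z) is somewhere from 25 to 40 mm and must be measured. It lies in the lane lengthwise.
- block_g_mid (a point): Centre (half-way up) of a sawn stone block that may be fourth from the front of the lane at the start, or absent (None). All blocks are alike, 86 mm long (own x) by 50 mm wide (own y), 0.25 to 0.45 kg; the thickness (own z) is somewhere from 25 to 40 mm and must be measured. It lies in the lane lengthwise.
- block_h_mid (a point): Centre (half-way up) of a sawn stone block that may be fourth from the front of the lane at the start, or absent (None). All blocks are alike, 86 mm long (own x) by 50 mm wide (own y), 0.25 to 0.45 kg; the thickness (own z) is somewhere from 25 to 40 mm and must be measured. It lies in the lane lengthwise.
- lane_stop (a point): Fixed roller lane: middle of its front stop's inner face, level with the roller tops, 50 mm above the table; own x level, up the lane. Rollers climb 5 degrees along x. Blocks roll down freely; the front one's end rests on the stop (12 mm high), its middle 43 mm up the lane. Frame rails (to 36 mm each side) are 9 mm below the roller tops; beyond 95 mm guides 28 mm off the middle rise 14 mm above.
- gauge_plate (a point): Fixed thickness gauge: top of its steel plate right under the foot's axis, 26 mm above the table. Own x is level, from the open front to the column. The plate runs from x -90 to +32 mm, 78 mm wide. A stop bar 10 mm high crosses it, front face at x +18 mm: a block lengthwise along x with its far end at or just short of the bar lies under the foot.
- gauge_foot_tip (a point): Middle of the underside of the gauge's foot, an 18 mm disc, 56 mm above the plate when raised. The overhanging head (34 mm wide) lies 69 to 101 mm above the plate, from 11 mm in front of the foot's axis back to the column (26 mm thick, 78 mm behind the axis, top 148 mm above the table). Front and sides are open.
- gauge_cap (a point): Middle of the top of the gauge's round black push cap (36 mm across) on the plunger above the head; 190 mm above the table when raised. Pressing it down lowers the foot.
- gauge_foot (a joint): How far the foot has been pushed down from its raised position, in m: 0 raised, at most 0.054. The gap between foot and plate is 0.056 minus this, so with the foot on a stone the thickness is 0.056 minus this. A spring (2 to 4 N over the stroke) raises it again when let go.
- tub_in (a point): White open plastic tub, loose, 0.45 kg: middle of its inner floor, 4 mm above the table. Inside 252 mm along its x by 192 mm along its y; walls 4 mm thick, 55 mm high outside.
- box_floor (a point): Fixed wooden specimen box: its middle at compartment floor level, 6 mm above the table. Six compartments, middles at own x -60 or +60 mm by own y -106, 0 or +106 mm from here; each 112 mm (x) by 98 mm (y) inside, walls 8 mm thick, tops 32 mm above the floor. Each takes one block flat, lengthwise along x. One to three are already filled by rough specimens.
- specimen1_mid (a point): Centre of a rough rock specimen, about 85 by 73 by 33 mm, that already fills a compartment of the specimen box (the one at x -60, y +106 mm); may be absent (None), its compartment then being empty. Leave it alone.
- specimen2_mid (a point): Centre of a rough rock specimen, about 85 by 73 by 33 mm, that already fills a compartment of the specimen box (the one at x +60, y 0 mm); may be absent (None), its compartment then being empty. Leave it alone.
- specimen3_mid (a point): Centre of a rough rock specimen, about 85 by 73 by 33 mm, that already fills a compartment of the specimen box (the one at x -60, y -106 mm); may be absent (None), its compartment then being empty. Leave it alone.
- lens: Bystander, leave alone: folding hand lens, 80 mm long, 9 mm high; origin at the middle of its underside.
- pencil: Bystander, leave alone: pencil, 145 mm long; origin at the middle of its underside.
- streak_plate: Bystander, leave alone: white ceramic streak plate, 75 by 50 by 7 mm; origin at the middle of its underside.
- hammer: Bystander, leave alone: hammer with wooden handle, 230 mm long, lying; origin at the middle of its underside.
- rough_rock: Bystander, leave alone: rough rock, 90 by 70 by 50 mm; origin at the middle of its underside.
- dropper: Bystander, leave alone: small dropper jar, 38 mm across, 60 mm high; origin at the middle of its underside.

How it is judged (in metres and radians):
On the way, in this order (a step that is already met when the one before it is completed fails the run):
1. block a (first in the lane) lies flat on the gauge's plate and the foot is pressed down onto it (x of gauge_foot_tip in the frame of block_a_mid between -0.04 and 0.04 m and y of gauge_foot_tip in the frame of block_a_mid between -0.022 and 0.022 m and (z of gauge_foot_tip in the frame of block_a_mid between 0.016 and 0.021 m or z of gauge_foot_tip in the frame of block_a_mid between -0.021 and -0.016 m) and z of block_a_mid in the frame of gauge_plate between 0.0165 and 0.0215 m and (angle between block_a_mid's own z axis and vertical below 0.06 rad or angle between block_a_mid's own z axis and vertical above 3.0816 rad)), for 0.2 s.
2. block b (first in the lane) lies flat on the gauge's plate and the foot is pressed down onto it (x of gauge_foot_tip in the frame of block_b_mid between -0.04 and 0.04 m and y of gauge_foot_tip in the frame of block_b_mid between -0.022 and 0.022 m and (z of gauge_foot_tip in the frame of block_b_mid between 0.01 and 0.015 m or z of gauge_foot_tip in the frame of block_b_mid between -0.015 and -0.01 m) and z of block_b_mid in the frame of gauge_plate between 0.0105 and 0.0155 m and (angle between block_b_mid's own z axis and vertical below 0.06 rad or angle between block_b_mid's own z axis and vertical above 3.0816 rad)), for 0.2 s.
3. block c (second in the lane) lies flat on the gauge's plate and the foot is pressed down onto it (x of gauge_foot_tip in the frame of block_c_mid between -0.04 and 0.04 m and y of gauge_foot_tip in the frame of block_c_mid between -0.022 and 0.022 m and (z of gauge_foot_tip in the frame of block_c_mid between 0.01 and 0.015 m or z of gauge_foot_tip in the frame of block_c_mid between -0.015 and -0.01 m) and z of block_c_mid in the frame of gauge_plate between 0.0105 and 0.0155 m and (angle between block_c_mid's own z axis and vertical below 0.06 rad or angle between block_c_mid's own z axis and vertical above 3.0816 rad)), for 0.2 s.
4. block d (second in the lane) lies flat on the gauge's plate and the foot is pressed down onto it (x of gauge_foot_tip in the frame of block_d_mid between -0.04 and 0.04 m and y of gauge_foot_tip in the frame of block_d_mid between -0.022 and 0.022 m and (z of gauge_foot_tip in the frame of block_d_mid between 0.016 and 0.021 m or z of gauge_foot_tip in the frame of block_d_mid between -0.021 and -0.016 m) and z of block_d_mid in the frame of gauge_plate between 0.0165 and 0.0215 m and (angle between block_d_mid's own z axis and vertical below 0.06 rad or angle between block_d_mid's own z axis and vertical above 3.0816 rad)), for 0.2 s.
5. block e (third in the lane) lies flat on the gauge's plate and the foot is pressed down onto it (x of gauge_foot_tip in the frame of block_e_mid between -0.04 and 0.04 m and y of gauge_foot_tip in the frame of block_e_mid between -0.022 and 0.022 m and (z of gauge_foot_tip in the frame of block_e_mid between 0.01 and 0.015 m or z of gauge_foot_tip in the frame of block_e_mid between -0.015 and -0.01 m) and z of block_e_mid in the frame of gauge_plate between 0.0105 and 0.0155 m and (angle between block_e_mid's own z axis and vertical below 0.06 rad or angle between block_e_mid's own z axis and vertical above 3.0816 rad)), for 0.2 s.
6. block f (third in the lane) lies flat on the gauge's plate and the foot is pressed down onto it (x of gauge_foot_tip in the frame of block_f_mid between -0.04 and 0.04 m and y of gauge_foot_tip in the frame of block_f_mid between -0.022 and 0.022 m and (z of gauge_foot_tip in the frame of block_f_mid between 0.016 and 0.021 m or z of gauge_foot_tip in the frame of block_f_mid between -0.021 and -0.016 m) and z of block_f_mid in the frame of gauge_plate between 0.0165 and 0.0215 m and (angle between block_f_mid's own z axis and vertical below 0.06 rad or angle between block_f_mid's own z axis and vertical above 3.0816 rad)), for 0.2 s.
7. block g (fourth in the lane) lies flat on the gauge's plate and the foot is pressed down onto it (x of gauge_foot_tip in the frame of block_g_mid between -0.04 and 0.04 m and y of gauge_foot_tip in the frame of block_g_mid between -0.022 and 0.022 m and (z of gauge_foot_tip in the frame of block_g_mid between 0.016 and 0.021 m or z of gauge_foot_tip in the frame of block_g_mid between -0.021 and -0.016 m) and z of block_g_mid in the frame of gauge_plate between 0.0165 and 0.0215 m and (angle between block_g_mid's own z axis and vertical below 0.06 rad or angle between block_g_mid's own z axis and vertical above 3.0816 rad)), for 0.2 s.
8. block h (fourth in the lane) lies flat on the gauge's plate and the foot is pressed down onto it (x of gauge_foot_tip in the frame of block_h_mid between -0.04 and 0.04 m and y of gauge_foot_tip in the frame of block_h_mid between -0.022 and 0.022 m and (z of gauge_foot_tip in the frame of block_h_mid between 0.01 and 0.015 m or z of gauge_foot_tip in the frame of block_h_mid between -0.015 and -0.01 m) and z of block_h_mid in the frame of gauge_plate between 0.0105 and 0.0155 m and (angle between block_h_mid's own z axis and vertical below 0.06 rad or angle between block_h_mid's own z axis and vertical above 3.0816 rad)), for 0.2 s.
At the end, for the whole second after the job is handed in: All blocks gauged in lane order, flat on the plate, reading true to 2 mm for 0.2 s; those of 32 mm or more lie flat (0.1 rad) on the floors of compartments, one in each; thinner ones lie inside the tub, which stands flat on the table; the gauge's foot is up again (((x of block_a_mid in the frame of box_floor between -0.11 and -0.01 m and y of block_a_mid in the frame of box_floor between -0.151 and -0.061 m) or (x of block_a_mid in the frame of box_floor between -0.11 and -0.01 m and y of block_a_mid in the frame of box_floor between -0.045 and 0.045 m) or (x of block_a_mid in the frame of box_floor between -0.11 and -0.01 m and y of block_a_mid in the frame of box_floor between 0.061 and 0.151 m) or (x of block_a_mid in the frame of box_floor between 0.01 and 0.11 m and y of block_a_mid in the frame of box_floor between -0.151 and -0.061 m) or (x of block_a_mid in the frame of box_floor between 0.01 and 0.11 m and y of block_a_mid in the frame of box_floor between -0.045 and 0.045 m) or (x of block_a_mid in the frame of box_floor between 0.01 and 0.11 m and y of block_a_mid in the frame of box_floor between 0.061 and 0.151 m)) and z of block_a_mid in the frame of box_floor between 0.015 and 0.023 m and (angle between block_a_mid's own z axis and vertical below 0.1 rad or angle between block_a_mid's own z axis and vertical above 3.0416 rad) and x of block_b_mid in the frame of tub_in between -0.125 and 0.125 m and y of block_b_mid in the frame of tub_in between -0.095 and 0.095 m and z of block_b_mid in the frame of tub_in between 0.005 and 0.055 m and x of block_c_mid in the frame of tub_in between -0.125 and 0.125 m and y of block_c_mid in the frame of tub_in between -0.095 and 0.095 m and z of block_c_mid in the frame of tub_in between 0.005 and 0.055 m and ((x of block_d_mid in the frame of box_floor between -0.11 and -0.01 m and y of block_d_mid in the frame of box_floor between -0.151 and -0.061 m) or (x of block_d_mid in the frame of box_floor between -0.11 and -0.01 m and y of block_d_mid in the frame of box_floor between -0.045 and 0.045 m) or (x of block_d_mid in the frame of box_floor between -0.11 and -0.01 m and y of block_d_mid in the frame of box_floor between 0.061 and 0.151 m) or (x of block_d_mid in the frame of box_floor between 0.01 and 0.11 m and y of block_d_mid in the frame of box_floor between -0.151 and -0.061 m) or (x of block_d_mid in the frame of box_floor between 0.01 and 0.11 m and y of block_d_mid in the frame of box_floor between -0.045 and 0.045 m) or (x of block_d_mid in the frame of box_floor between 0.01 and 0.11 m and y of block_d_mid in the frame of box_floor between 0.061 and 0.151 m)) and z of block_d_mid in the frame of box_floor between 0.015 and 0.023 m and (angle between block_d_mid's own z axis and vertical below 0.1 rad or angle between block_d_mid's own z axis and vertical above 3.0416 rad) and x of block_e_mid in the frame of tub_in between -0.125 and 0.125 m and y of block_e_mid in the frame of tub_in between -0.095 and 0.095 m and z of block_e_mid in the frame of tub_in between 0.005 and 0.055 m and ((x of block_f_mid in the frame of box_floor between -0.11 and -0.01 m and y of block_f_mid in the frame of box_floor between -0.151 and -0.061 m) or (x of block_f_mid in the frame of box_floor between -0.11 and -0.01 m and y of block_f_mid in the frame of box_floor between -0.045 and 0.045 m) or (x of block_f_mid in the frame of box_floor between -0.11 and -0.01 m and y of block_f_mid in the frame of box_floor between 0.061 and 0.151 m) or (x of block_f_mid in the frame of box_floor between 0.01 and 0.11 m and y of block_f_mid in the frame of box_floor between -0.151 and -0.061 m) or (x of block_f_mid in the frame of box_floor between 0.01 and 0.11 m and y of block_f_mid in the frame of box_floor between -0.045 and 0.045 m) or (x of block_f_mid in the frame of box_floor between 0.01 and 0.11 m and y of block_f_mid in the frame of box_floor between 0.061 and 0.151 m)) and z of block_f_mid in the frame of box_floor between 0.015 and 0.023 m and (angle between block_f_mid's own z axis and vertical below 0.1 rad or angle between block_f_mid's own z axis and vertical above 3.0416 rad) and ((x of block_g_mid in the frame of box_floor between -0.11 and -0.01 m and y of block_g_mid in the frame of box_floor between -0.151 and -0.061 m) or (x of block_g_mid in the frame of box_floor between -0.11 and -0.01 m and y of block_g_mid in the frame of box_floor between -0.045 and 0.045 m) or (x of block_g_mid in the frame of box_floor between -0.11 and -0.01 m and y of block_g_mid in the frame of box_floor between 0.061 and 0.151 m) or (x of block_g_mid in the frame of box_floor between 0.01 and 0.11 m and y of block_g_mid in the frame of box_floor between -0.151 and -0.061 m) or (x of block_g_mid in the frame of box_floor between 0.01 and 0.11 m and y of block_g_mid in the frame of box_floor between -0.045 and 0.045 m) or (x of block_g_mid in the frame of box_floor between 0.01 and 0.11 m and y of block_g_mid in the frame of box_floor between 0.061 and 0.151 m)) and z of block_g_mid in the frame of box_floor between 0.015 and 0.023 m and (angle between block_g_mid's own z axis and vertical below 0.1 rad or angle between block_g_mid's own z axis and vertical above 3.0416 rad) and x of block_h_mid in the frame of tub_in between -0.125 and 0.125 m and y of block_h_mid in the frame of tub_in between -0.095 and 0.095 m and z of block_h_mid in the frame of tub_in between 0.005 and 0.055 m and angle between tub_in's own z axis and vertical below 0.1 rad and height (world z) of tub_in below 0.012 m and value of joint gauge_foot below 0.004 m); the robot touches nothing.
It fails at once if a bystander on the table is shoved more than 5 cm (distance of any of lens, pencil, streak_plate, hammer, rough_rock, dropper from where it was at the start of the episode above 0.05 m).
It fails at once if a rock specimen is taken or thrown out of its compartment (distance of any of specimen1_mid, specimen2_mid, specimen3_mid from where it was at the start of the episode above 0.05 m).
Of block_a, block_b only 1 to 1 are there at a start; the rules pass over those that are not, and their reading is None.
Of block_c, block_d only 1 to 1 are there at a start; the rules pass over those that are not, and their reading is None.
Of block_e, block_f only 1 to 1 are there at a start; the rules pass over those that are not, and their reading is None.
Of block_g, block_h, specimen3 only 1 to 1 are there at a start; the rules pass over those that are not, and their reading is None.
Of specimen1, specimen2 only 1 to 2 are there at a start; the rules pass over those that are not, and their reading is None.
At some moment in a run one of tub may be knocked a few centimetres aside while the robot is not near it.
Once in a run the grip may slacken for a moment while it holds something.
It also fails if it takes over 210 s, if anything falls off the work surface, if the arm or the gripper's body presses on something with over 40 N, if the wrist force passes 120 N, or if a joint passes its speed limit or range.

## Working session

There is one attempt and no reset: what is moved stays moved. The work goes in short steps, Python scripts to look and compute and a tool call to move; the robot and the scene stay as the last step left them, time stands still between calls to the robot, and variables do not carry over. Pictures are saved under pics/ and viewed, at most 14 in all, crops included, and the job is handed in when it is done.

Besides the shell and the picture viewer there is one more tool, called after "Emit:" as name(argument=value, ...), one argument or row to a line, values as JSON. send_rows: Moves the arm, as the interface text tells. Its arguments: {"type":"object","properties":{"commands":{"type":"string"},"fingers":{"type":"number"}},"required":["commands"]}

```bash
ls; mkdir -p pics
cat > h.py <<'E'
from plant import *
import numpy as np, cv2
def world(cam,u,v,d,info=None):
    i=info or camera_info(cam);K=np.array(i["intrinsics"]);T=np.array(i["world_from_camera"])
    p=np.array([(u-K[0,2])/K[0,0]*d,(v-K[1,2])/K[1,1]*d,d,1]);return (T@p)[:3]
def onz(cam,u,v,z,info=None):
    i=info or camera_info(cam);T=np.array(i["world_from_camera"])
    a=world(cam,u,v,1,i);o=T[:3,3];r=a-o
    return o+r*(z-o[2])/r[2]
def save(cam,n):
    p,d=get_image(cam);cv2.imwrite(f"pics/{n}.png",p[:,:,::-1]);np.save(f"pics/{n}.npy",d);return p,d
E
python3 - <<'E'
from h import *
s=state();print(s)
for c in ["top","side"]:
    save(c,c+"0");i=camera_info(c);print(c,np.round(i["world_from_camera"],3).tolist(),np.round(i["intrinsics"],1).tolist())
E
```

```text
pics
{'time_s': 0.0, 'joint_pos': array([ 1.15541647e+00,  1.24486951e-01,  1.65165628e+00, -1.38087333e-06,
        1.36745534e+00, -8.26310618e-02]), 'qvel': array([ 4.97200435e-04, -3.78478332e-05,  4.79492921e-04,  1.77024004e-04,
       -4.60737497e-04, -1.18524387e-04]), 'joint_efforts': array([-2.35912201e-03, -4.17603171e+01, -3.59927094e+01,  7.72875804e-02,
        4.91494755e-02, -1.83104271e-04]), 'tcp_pos': array([212.09688516, 613.72337466, 195.20928726]), 'tcp_rot': array([ 1.65607684e-01,  9.86191203e-01, -9.72191314e-04, -2.46513947e-04]), 'force': array([ 0.04572718, -0.32177177, -0.15263612]), 'wrist_torque': array([-0.01531524, -0.02500514, -0.00706455]), 'gripper_force': 0.0, 'gripper_width': 95.24689094938526}
top [[0.003, -0.987, 0.16, 359.552], [-1.0, -0.002, 0.006, -15.667], [-0.005, -0.161, -0.987, 1314.675], [0.0, 0.0, 0.0, 1.0]] [[394.2, 0.0, 275.4], [0.0, 394.2, 208.4], [0.0, 0.0, 1.0]]
side [[0.919, -0.188, 0.347, 229.857], [-0.394, -0.452, 0.8, -762.494], [0.006, -0.872, -0.49, 591.386], [0.0, 0.0, 0.0, 1.0]] [[407.6, 0.0, 283.2], [0.0, 407.6, 209.9], [0.0, 0.0, 1.0]]
```

View pics/top0.png

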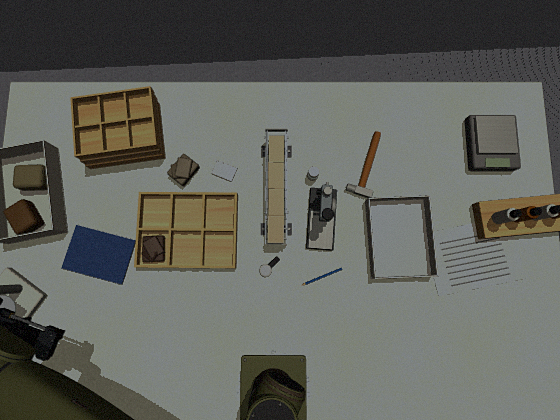

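View pics/side0.png

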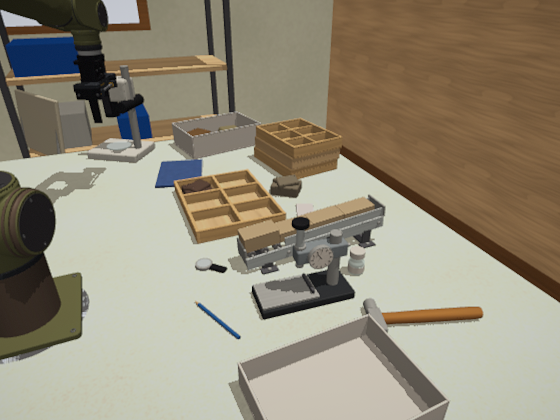

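The top view shows the lane at (275,190) with four blocks and its front stop at (275,245). The gauge is at (320,220), the tub at (400,238), and the box at (187,231) with one specimen at (153,248). Next I'll measure these.

Run:
```python
from h import *
Z=dict(lane_stop=50,gauge_plate=26,gauge_foot_tip=82,gauge_cap=190,tub_in=4,box_floor=6,specimen1_mid=22,specimen2_mid=22,specimen3_mid=22,block_a_mid=70)
get_image("top");get_image("side")
for c in ["top","side"]:
  for n,z in Z.items():
    if c=="side" and n.startswith("spec"): continue
    for r in pinpoint(n,c)[:4 if n[:5]=="block" else 1]:
        print(c,n,round(r["conf"],2),np.round(r["uv"],1),np.round(onz(c,*r["uv"],z),1))
d=np.load("pics/top0.npy")
for u,v in [(275,235),(275,222),(275,200),(275,180),(275,160),(275,140),(220,250),(400,240),(315,238)]: print(u,v,np.round(world("top",u,v,np.median(d[v-1:v+2,u-1:u+2])),1))
# outlines
for n in ["tub_in","hammer","lens","pencil","dropper"]:
  for r in masks_of(n,"top")[:1]:
    m=r["pixels"];vv,uu=np.nonzero(m);print(n,round(r["conf"],2),r["box"],cv2.minAreaRect(np.c_[uu,vv].astype(np.float32)))
im=cv2.imread("pics/top0.png");cv2.imwrite("pics/c1.png",cv2.resize(im[115:290,125:445],None,fx=2.5,fy=2.5,interpolation=cv2.INTER_CUBIC))
```

```text
top lane_stop 0.7 [320. 277.] [ 345.9 -149.9   50. ]
top gauge_plate 0.82 [319.2 222.6] [ 522.  -152.4   26. ]
top gauge_cap 0.5 [327.6 214.2] [ 525.7 -159.5  190. ]
top tub_in 0.38 [327.4 213. ] [ 557.3 -182.7    4. ]
top box_floor 0.7 [321.9 276.8] [ 346.  -160.8    6. ]
top specimen1_mid 0.64 [155.3 247.7] [438.2 384.8  22. ]
top block_a_mid 0.91 [278.6 230.2] [491.8 -18.7  70. ]
side lane_stop 0.59 [240.3 244.4] [454.4   9.   50. ]
side gauge_plate 0.91 [299.4 285.3] [ 532.5 -153.3   26. ]
side gauge_foot_tip 0.84 [297.9 262.3] [ 531.  -145.9   82. ]
side gauge_cap 0.57 [303.7 220. ] [ 534.9 -158.   190. ]
side tub_in 0.6 [336.6 400.2] [ 478.3 -410.     4. ]
side box_floor 0.83 [224.5 206. ] [492.3 283.8   6. ]
side block_a_mid 0.8 [260.2 234.9] [5.016e+02 3.000e-01 7.000e+01]
275 235 [474.8  -7.5  88.6]
275 222 [514.8  -7.4  94.7]
275 200 [586.   -7.1  86.6]
275 180 [649.7  -6.9  92.2]
275 160 [713.8  -6.7  97.7]
275 140 [778.1  -6.5 104.2]
220 250 [432.3 174.9   5.8]
400 240 [ 467.2 -421.7    4.7]
315 238 [ 471.3 -138.1   24.5]
tub_in 0.61 [367.7, 195.1, 437.6, 279.9] ((400.9206848144531, 236.6517333984375), (82.68060302734375, 68.23499298095703), 86.633544921875)
hammer 0.75 [344.3, 132.8, 383.6, 198.2] ((371.3000183105469, 165.39999389648438), (26.832813262939453, 66.63482666015625), 26.56505012512207)
lens 0.61 [346.5, 132.4, 381.7, 196.9] ((371.7414245605469, 165.8822784423828), (25.89185333251953, 65.76396942138672), 27.847578048706055)
pencil 0.6 [305.4, 269.1, 340.8, 282.3] ((321.8677062988281, 276.18450927734375), (3.688777446746826, 40.84428024291992), 67.2490234375)
dropper 0.58 [309.5, 164.7, 319.6, 181.6] ((312.5, 173.5), (13.0, 11.0), 90.0)
```

View pics/c1.png

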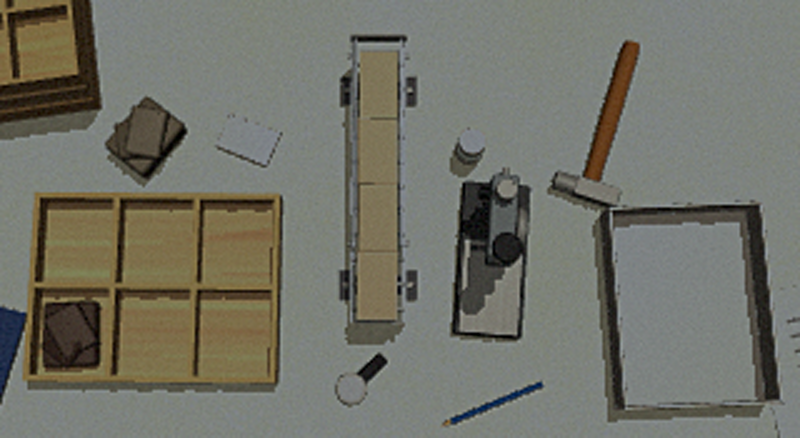

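The crop confirms the layout: four blocks in the lane, the box's specimen only at near-left (specimen1), the gauge column on the far side, and the tub to the right. Next I'll fit the geometry from the depth data.

Run:
```python
from h import *
s=state();i=camera_info("wrist");T=np.array(i["world_from_camera"]);print(np.round(T,3).tolist(),np.round(i["intrinsics"],1).tolist())
from scipy.spatial.transform import Rotation as R
Rt=R.from_quat(s["tcp_rot"]).as_matrix();print("cam in tcp",np.round(Rt.T@(T[:3,3]-s["tcp_pos"]),1),np.round(Rt.T@T[:3,:3],3).tolist())
d=np.load("pics/top0.npy");i=camera_info("top");K=i["intrinsics"];T=np.array(i["world_from_camera"])
v,u=np.mgrid[:420,:560];P=np.stack([(u-K[0][2])/K[0][0]*d,(v-K[1][2])/K[1][1]*d,d],-1)@T[:3,:3].T+T[:3,3]
np.save("pics/cloud.npy",P)
def sel(x0,x1,y0,y1,z0,z1):
    m=(P[...,0]>x0)&(P[...,0]<x1)&(P[...,1]>y0)&(P[...,1]<y1)&(P[...,2]>z0)&(P[...,2]<z1)&(d>0);return P[m]
def rect(q,n): 
    (c,wh,a)=cv2.minAreaRect(q[:,:2].astype(np.float32));print(n,len(q),np.round(c,1),np.round(wh,1),round(a,2),np.round(np.median(q[:,2]),1))
rect(sel(430,860,-60,60,70,120),"blocks")
rect(sel(380,720,100,500,30,45),"boxrim")
rect(sel(300,700,-560,-280,45,62),"tubrim")
rect(sel(380,620,-220,-90,15,36),"plate")
rect(sel(480,620,-220,-90,110,210),"gaugetop")
L=sel(430,860,-20,8,70,120)
for a in range(440,840,10):
    q=L[(L[:,0]>a)&(L[:,0]<a+10)]
    if len(q):print(a+5,round(float(np.median(q[:,2])),1),end="; ")
```

```text
[[0.326, 0.91, 0.258, 139.18], [0.945, -0.314, -0.089, 637.516], [-0.0, 0.273, -0.962, 384.793], [0.0, 0.0, 0.0, 1.0]] [[347.9, 0.0, 274.5], [0.0, 347.9, 207.0], [0.0, 0.0, 1.0]]
cam in tcp [  76.8   -2.  -188.3] [[0.001, -0.962, -0.273], [1.0, 0.001, -0.0], [0.0, -0.273, 0.962]]
blocks 1949 [637.1  -5.3] [ 71.7 369.3] 88.6 91.6
boxrim 2069 [550.5 284.6] [336.8 328.5] 0.18 36.4
tubrim 517 [ 476.3 -414. ] [260.5 202.8] 2.46 53.4
plate 1069 [ 529.4 -160.2] [ 89.9 188.7] 85.42 24.0
gaugetop 481 [ 566.6 -165.6] [108.3  52.6] 3.87 129.4
455 87.2; 465 87.8; 475 89.9; 485 90.3; 495 90.7; 505 91.5; 515 93.6; 525 93.5; 535 92.8; 545 83.3; 555 85.1; 565 84.4; 575 85.9; 585 86.3; 595 86.3; 605 88.2; 615 88.8; 625 90.4; 635 92.0; 645 92.2; 655 91.8; 665 94.1; 675 93.8; 685 95.8; 695 95.6; 705 97.2; 715 98.2; 725 98.8; 735 99.4; 745 99.9; 755 101.1; 765 102.5; 775 102.8; 785 104.4; 795 104.5; 815 92.3; 825 99.0;
```

Emit:
send_rows(
  commands="60 -220 150 0 0 0.334;60 -220 150 0 0 0.334;60 -220 150 0 0 0.334;60 -220 150 0 0 0.334;60 -220 150 0 0 0.334",
)

```text
time_s: 1.92
tcp_pos: [273.3, 393.1, 349.8]
tcp_rot: [0.0, 1.0, 0.002, 0.002]
force: [-0.4, 0.4, 0.3]
gripper_width: 95.1
gripper_force: 0.0
```

Emit:
send_rows(
  commands="65 -240 34 0 0 0;65 -240 34 0 0 0;65 -240 34 0 0 0;65 -240 34 0 0 0;65 -240 34 0 0 0",
)

```text
time_s: 2.55
tcp_pos: [338.7, 151.3, 380.7]
tcp_rot: [0.004, 1.0, 0.0, 0.001]
force: [-0.1, 1.4, -0.4]
gripper_width: 95.1
gripper_force: 0.0
```

Emit:
send_rows(
  commands="63 -234 0 0 0 0;63 -234 0 0 0 0;63 -234 0 0 0 0;63 -234 0 0 0 0;63 -234 0 0 0 0",
)

```text
time_s: 3.18
tcp_pos: [401.0, -81.1, 378.6]
tcp_rot: [0.001, 1.0, 0.001, -0.002]
force: [-0.6, 0.5, 0.3]
gripper_width: 95.1
gripper_force: 0.0
```

Run:
```python
from h import *
s=state();print(s["time_s"],s["tcp_pos"],s["tcp_rot"])
i=camera_info("wrist");p,d=save("wrist","w1");np.save("pics/w1T.npy",np.array(i["world_from_camera"]))
for n,z in dict(lane_stop=50,gauge_plate=26,gauge_foot_tip=82,gauge_cap=190).items():
    for r in pinpoint(n,"wrist")[:2]: print(n,round(r["conf"],2),np.round(r["uv"],1),np.round(onz("wrist",*r["uv"],z,i),1))
```

```text
3.175 [400.97031976 -81.11890081 378.62614426] [ 1.38959900e-03  9.99997271e-01  7.41208000e-04 -1.72586322e-03]
lane_stop 0.76 [325.6 199.6] [457.1  -4.3  50. ]
gauge_plate 0.96 [227.6 239.4] [ 531.  -160.6   26. ]
gauge_plate 0.42 [322.8 229.6] [514.2  -3.3  26. ]
gauge_foot_tip 0.76 [225.3 250.6] [ 527.5 -156.7   82. ]
gauge_cap 0.62 [210.3 286.9] [ 529.2 -160.2  190. ]
```

View pics/w1.png

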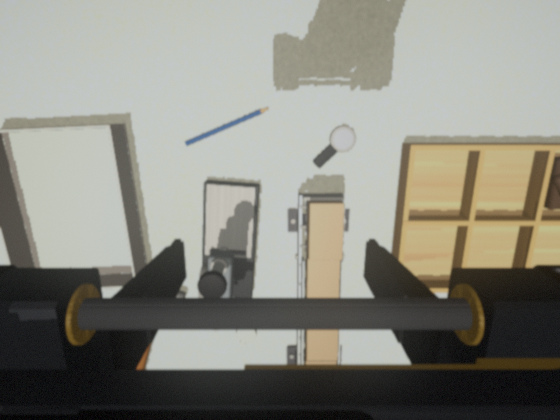

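The wrist view is flipped, with image up meaning −x. It shows the gauge plate at (230,215), the cap at (212,283), the lane stop at (324,197) with the front block below it, and the box on the right. Next I'll fit axes and yaws.

Run:
```python
from h import *
d=np.load("pics/w1.npy");T=np.load("pics/w1T.npy");K=camera_info("wrist")["intrinsics"]
v,u=np.mgrid[:420,:560];Pw=np.stack([(u-K[0][2])/K[0][0]*d,(v-K[1][2])/K[1][1]*d,d],-1)@T[:3,:3].T+T[:3,3];Pw[d<=0]=0
Pt=np.load("pics/cloud.npy")
def sel(P,b): 
    m=np.all([(P[...,k]>b[2*k])&(P[...,k]<b[2*k+1]) for k in range(3)],0);return P[m]
def edges(q,ax,step,n):
    # bounds along other axis per slice; fit lines
    o=1-ax;A=[]
    for a in np.arange(q[:,ax].min()+4,q[:,ax].max()-4,step):
        s=q[abs(q[:,ax]-a)<step/2][:,o]
        if len(s)>5:A.append((a,*np.percentile(s,[2,98])))
    A=np.array(A)
    if len(A)<3: return
    f=lambda c:np.polyfit(A[:,0],A[:,c],1)
    l,h=f(1),f(2);m=A[:,0].mean();print(n,"at",round(m),"lo",np.round(np.polyval(l,m),1),"slope",round(l[0],3),"hi",np.round(np.polyval(h,m),1),round(h[0],3),"N",len(q))
for nm,P in (("w",Pw),("t",Pt)):
    print(nm,"table",np.round(np.median(sel(P,(380,420,-120,100,-20,20))[:,2]),1))
    edges(sel(P,(462,535,-60,60,80,110)),0,8,"block1 y")
    edges(sel(P,(430,550,-25,20,80,110)),1,6,"block1 x(<550)")
    edges(sel(P,(550,790,-40,40,80,110)),0,8,"rest y")
    edges(sel(P,(445,500,-230,-90,19,32)),0,6,"plate y")
    edges(sel(P,(400,520,-185,-135,19,32)),1,6,"plate x lo")
    edges(sel(P,(500,560,-200,-120,175,200)),0,4,"cap y");edges(sel(P,(500,560,-200,-120,175,200)),1,4,"cap x")
    edges(sel(P,(420,620,100,460,32,46)),0,10,"box y")
    edges(sel(P,(380,720,130,440,32,46)),1,10,"box x")
```

```text
w table 0.4
block1 y at 498 lo -32.9 slope -0.002 hi 15.6 0.004 N 1707
block1 x(<550) at -6 lo 453.6 slope -0.003 hi 547.3 0.014 N 1766
rest y at 641 lo -35.8 slope -0.039 hi 18.4 0.053 N 2341
plate y at 470 lo -196.3 slope -0.101 hi -112.8 -0.087 N 1762
plate x lo at -163 lo 439.2 slope 0.073 hi 518.1 0.005 N 1526
cap y at 528 lo -173.7 slope -0.084 hi -143.8 0.052 N 657
cap x at -160 lo 513.7 slope -0.106 hi 542.1 0.058 N 657
box y at 506 lo 131.3 slope 0.287 hi 341.3 -0.431 N 2878
box x at 249 lo 384.4 slope 0.09 hi 540.8 -0.238 N 3138
t table -0.2
block1 y at 498 lo -32.1 slope 0.016 hi 14.4 0.004 N 382
block1 x(<550) at -4 lo 454.0 slope 0.031 hi 546.3 0.053 N 395
rest y at 667 lo -36.5 slope -0.037 hi 17.0 0.023 N 1253
plate y at 470 lo -194.9 slope -0.095 hi -115.8 -0.025 N 429
plate x lo at -163 lo 438.1 slope 0.02 hi 516.9 0.032 N 376
cap y at 528 lo -173.9 slope -0.046 hi -145.2 -0.009 N 118
cap x at -160 lo 513.8 slope -0.102 hi 541.5 -0.02 N 118
box y at 519 lo 122.4 slope -0.006 hi 444.8 -0.003 N 1306
box x at 286 lo 415.8 slope -0.45 hi 653.0 0.068 N 1575
```

The fits agree between cameras. Block 1 is about 37 mm thick, centred at (497,−9) with yaw ≈0. The gauge axis is at (528,−159.6) with yaw ≈−0.085. I'll grip with the tool leaning back so its body clears the gauge head.

Emit:
send_rows(
  commands="87 72 -229 0 -0.487 0;87 72 -229 0 -0.487 0;87 72 -229 0 -0.487 0;87 72 -229 0 -0.487 0;87 72 -229 0 -0.487 0",
  fingers=-0.8,
)

```text
time_s: 4.05
tcp_pos: [484.2, -4.6, 145.6]
tcp_rot: [-0.003, 0.972, 0.001, 0.237]
force: [-0.9, -0.4, 0.2]
gripper_width: 85.8
gripper_force: 0.0
```

Emit:
send_rows(
  commands="0 0 -40 0 0 0;0 0 -55 0 0 0;0 0 -55 0 0 0",
)

```text
time_s: 4.42
tcp_pos: [487.7, -7.6, 97.2]
tcp_rot: [-0.001, 0.97, -0.0, 0.241]
force: [0.2, -0.0, 0.2]
gripper_width: 85.7
gripper_force: 0.0
```

Run:
```python
from h import *
s=state();print(s["time_s"],s["tcp_pos"],s["tcp_rot"],s["gripper_width"])
i=camera_info("wrist");p,d=save("wrist","w2");save("side","s2")
a=cv2.imread("pics/w2.png");b=cv2.imread("pics/s2.png")[150:360,180:460]
cv2.imwrite("pics/m2.png",np.hstack([cv2.resize(a,(400,300)),cv2.resize(b,(400,300))]))
```

```text
4.425 [487.66214051  -7.61974131  97.22120387] [-7.38582011e-04  9.70476833e-01 -9.84351727e-05  2.41193204e-01] 85.74447070395698
```

View pics/m2.png

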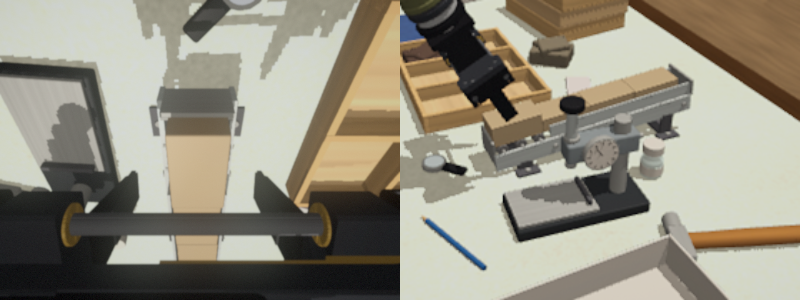

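The side view shows the tool leaning back over the front block. In the wrist view the block sits centred between the fingers. I'll go down and grip.

Emit:
send_rows(
  commands="0 -1 -20 0 0 0;0 -1 -20 0 0 0;0 -1 -20 0 0 0",
)

```text
time_s: 4.9
tcp_pos: [488.4, -8.9, 78.2]
tcp_rot: [-0.001, 0.97, -0.0, 0.242]
force: [0.1, -0.1, 0.3]
gripper_width: 85.7
gripper_force: 0.0
```

Emit:
send_rows(
  commands="0 0 0 0 0 0;0 0 0 0 0 0;0 0 0 0 0 0;0 0 0 0 0 0",
  fingers=1,
)

```text
time_s: 5.4
tcp_pos: [487.4, -8.3, 76.5]
tcp_rot: [-0.0, 0.971, 0.0, 0.241]
force: [-0.6, 5.3, 1.5]
gripper_width: 50.9
gripper_force: 2.3
```

Emit:
send_rows(
  commands="0 0 0 0 0 0;0 0 0 0 0 0;0 0 8 0 0 0;0 0 35 0 0 0;0 0 70 0 0 0",
)

```text
time_s: 6.02
tcp_pos: [486.4, -9.0, 146.0]
tcp_rot: [-0.001, 0.971, -0.0, 0.24]
force: [1.0, -0.1, 0.3]
gripper_width: 2.6
gripper_force: 0.0
```

Emit:
send_rows(
  commands="-25 -30 20 0 0.087 -0.03;-45 -75 30 0 0.087 -0.06;-55 -120 30 0 0.087 -0.085;-55 -146 30 0 0.087 -0.085;-55 -146 30 0 0.087 -0.085",
)

```text
time_s: 6.65
tcp_pos: [431.8, -156.5, 176.6]
tcp_rot: [0.042, 0.979, -0.011, 0.198]
force: [-0.2, -0.1, -0.6]
gripper_width: 0.2
gripper_force: 0.0
```

Run:
```python
from h import *
s=state();print(s["time_s"],s["tcp_pos"],s["tcp_rot"],s["gripper_width"],s["gripper_force"],s["force"])
save("wrist","w3");save("side","s3")
a=cv2.imread("pics/w3.png");b=cv2.imread("pics/s3.png")[120:330,180:460]
cv2.imwrite("pics/m3.png",np.hstack([cv2.resize(a,(400,300)),cv2.resize(b,(400,300))]))
```

```text
6.65 [ 431.83695782 -156.46432716  176.57687591] [ 0.04247305  0.97918531 -0.01096463  0.19817149] 0.24843724884236448 0.0 [-0.19863991 -0.14487941 -0.60163452]
```

View pics/m3.png

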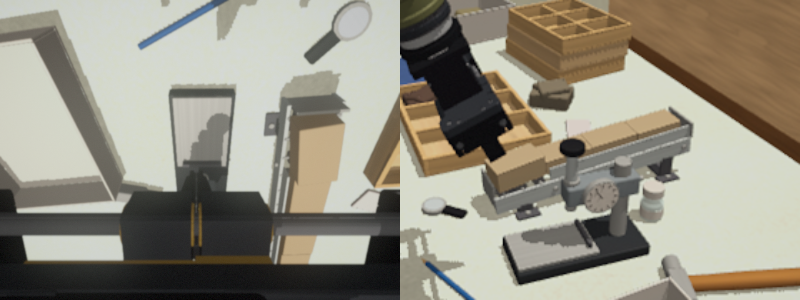

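The grip failed: the block is still at the lane front but looks shifted, and the fingers are empty. I'll measure its pose.

Run:
```python
from h import *
p,d=save("top","t4");i=camera_info("top");K=i["intrinsics"];T=np.array(i["world_from_camera"])
v,u=np.mgrid[:420,:560];P=np.stack([(u-K[0][2])/K[0][0]*d,(v-K[1][2])/K[1][1]*d,d],-1)@T[:3,:3].T+T[:3,3]
for y0 in (-30,-15,0):
  for a in range(430,600,10):
    m=(abs(P[...,0]-a-5)<5)&(P[...,1]>y0)&(P[...,1]<y0+15);print(a+5,round(float(np.median(P[m][:,2])),1),end="; ")
  print()
m=(P[...,0]>430)&(P[...,0]<600)&(P[...,1]>-60)&(P[...,1]<50)&(P[...,2]>75)&(P[...,2]<130)
print(cv2.minAreaRect(P[m][:,:2].astype(np.float32)))
for a in range(445,560,10):
    q=P[m];q=q[abs(q[:,0]-a)<5];print(a,np.round([q[:,1].min(),q[:,1].max()],0) if len(q) else 0,end=" ")
a=cv2.resize(cv2.imread("pics/s3.png")[190:290,220:400],(500,278));w=cv2.resize(cv2.imread("pics/w3.png")[100:400,330:520],(300,278))
cv2.imwrite("pics/m4.png",np.hstack([a,w]))
```

```text
435 -0.8; 445 -2.0; 455 62.1; 465 89.3; 475 88.4; 485 90.8; 495 91.6; 505 92.3; 515 93.5; 525 93.9; 535 94.4; 545 81.5; 555 83.5; 565 85.7; 575 87.1; 585 87.4; 595 86.9; 
435 -0.4; 445 -0.8; 455 84.1; 465 88.1; 475 88.5; 485 90.5; 495 91.8; 505 91.9; 515 92.1; 525 93.2; 535 95.9; 545 82.0; 555 83.8; 565 85.8; 575 86.6; 585 87.6; 595 87.7; 
435 -0.9; 445 -1.2; 455 59.8; 465 54.4; 475 86.5; 485 89.2; 495 89.8; 505 91.6; 515 93.3; 525 91.6; 535 93.5; 545 80.6; 555 82.0; 565 86.6; 575 87.2; 585 86.9; 595 87.1; 
((526.2977294921875, -10.094707489013672), (146.83920288085938, 61.140933990478516), 1.37922203540802)
445 0 455 [-42.   5.] 465 [-42.   5.] 475 [-42.   5.] 485 [-42.   8.] 495 [-39.   8.] 505 [-39.  11.] 515 [-36.  11.] 525 [-36.  11.] 535 [-36.  11.] 545 [-33.  12.] 555 [-39.  12.]
```

View pics/m4.png

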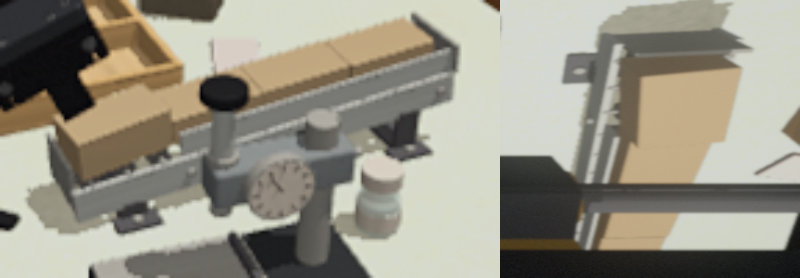

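The block is still flat on the rollers, now centred at about (497,−15.5) with yaw +0.1. I'll add a target-to-move helper and retry.

```bash
cat >> h.py <<'E'
from scipy.spatial.transform import Rotation as R
def go(x,y,z,tilt,yaw):
    s=state();t=R.from_euler("z",yaw)*R.from_euler("y",-tilt)*R.from_matrix(np.diag([-1,1,-1]))
    print(np.round(s["time_s"],1),"shift",np.round(np.array([x,y,z])-s["tcp_pos"],1),"rot",np.round((t*R.from_quat(s["tcp_rot"]).inv()).as_rotvec(),3))
E
python3 -c "
from h import *
go(487,-16.4,76,.487,.1)"
```

```text
6.8 shift [  54.8  137.8 -100.3] rot [ 0.005 -0.087  0.183]
```

Emit:
send_rows(
  commands="55 138 -10 0.005 -0.087 0.183;55 138 -10 0.005 -0.087 0.183;55 138 -10 0.005 -0.087 0.183;55 138 -50 0.005 -0.087 0.183;55 138 -50 0.005 -0.087 0.183",
  fingers=-0.7,
)

```text
time_s: 7.42
tcp_pos: [484.7, -14.4, 122.4]
tcp_rot: [-0.049, 0.97, 0.013, 0.237]
force: [-0.2, 0.1, 0.2]
gripper_width: 44.8
gripper_force: 0.0
```

Emit:
send_rows(
  commands="0 0 -51 0 0 0;0 0 -51 0 0 0;0 0 -51 0 0 0",
)

```text
time_s: 7.8
tcp_pos: [488.5, -17.0, 77.8]
tcp_rot: [-0.048, 0.969, 0.012, 0.242]
force: [-0.3, 0.3, 0.5]
gripper_width: 74.8
gripper_force: 0.0
```

Emit:
send_rows(
  commands="0 0 0 0 0 0;0 0 0 0 0 0;0 0 0 0 0 0;0 0 0 0 0 0;0 0 0 0 0 0",
  fingers=1,
)

```text
time_s: 8.43
tcp_pos: [488.1, -17.0, 76.5]
tcp_rot: [-0.048, 0.969, 0.012, 0.242]
force: [-4.6, -3.4, 10.8]
gripper_width: 42.2
gripper_force: 5.9
```

Emit:
send_rows(
  commands="0 0 0 0 0 0;0 0 0 0 0 0",
)

```text
time_s: 8.68
tcp_pos: [492.8, -20.8, 82.2]
tcp_rot: [-0.049, 0.968, 0.007, 0.247]
force: [-5.7, -14.4, 21.4]
gripper_width: 18.4
gripper_force: 23.8
```

Run:
```python
from h import *
s=state();print(s["time_s"],s["tcp_pos"],s["gripper_width"],s["gripper_force"],s["force"])
save("wrist","w5");save("side","s5")
a=cv2.imread("pics/w5.png");b=cv2.imread("pics/s5.png")[170:275,220:360]
cv2.imwrite("pics/m5.png",np.hstack([cv2.resize(a,(400,300)),cv2.resize(b,(400,300))]))
```

```text
8.675 [492.84292997 -20.80570447  82.20814973] 18.371717886549032 23.750269773881882 [ -5.7268813  -14.3705459   21.44406456]
```

View pics/m5.png

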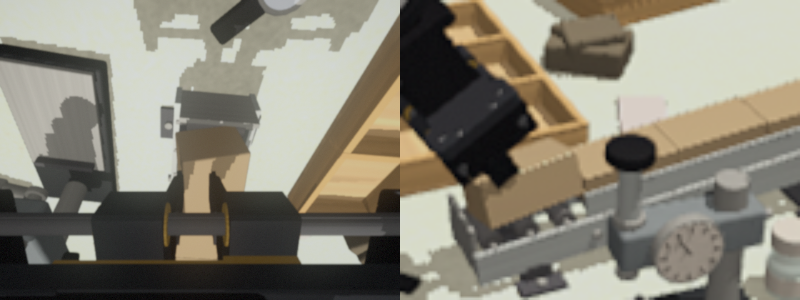

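The fingers, at wrist crop (175–225,180–250), seem to ride on the block's upper edges instead of its sides. I'll check with depth in tool coordinates.

Run:
```python
from h import *
d=np.load("pics/w5.npy");i=camera_info("wrist");K=i["intrinsics"];T=np.array(i["world_from_camera"]);s=state()
Rt=R.from_quat(s["tcp_rot"]).as_matrix()
v,u=np.mgrid[:420,:560];P=np.stack([(u-K[0][2])/K[0][0]*d,(v-K[1][2])/K[1][1]*d,d],-1)@T[:3,:3].T+T[:3,3];P[d<=0]=np.nan
Q=(P-s["tcp_pos"])@Rt
for v0 in range(170,360,15):
    print(v0,[ (u0,*np.round(P[v0,u0]).tolist(),"|",*np.round(Q[v0,u0]).tolist()) for u0 in (240,252,262,280,298,310,325,340)])
```

```text
170 [(240, 504.0, -49.0, 6.0, '|', 33.0, -28.0, 73.0), (252, 455.0, -39.0, 65.0, '|', 45.0, -14.0, -2.0), (262, 455.0, -34.0, 65.0, '|', 45.0, -9.0, -2.0), (280, 454.0, -24.0, 65.0, '|', 45.0, 1.0, -2.0), (298, 453.0, -15.0, 65.0, '|', 45.0, 11.0, -2.0), (310, 453.0, -8.0, 64.0, '|', 45.0, 17.0, -2.0), (325, 452.0, 0.0, 63.0, '|', 45.0, 26.0, -1.0), (340, 452.0, 9.0, 62.0, '|', 45.0, 34.0, 1.0)]
185 [(240, 518.0, -49.0, 6.0, '|', 20.0, -29.0, 79.0), (252, 467.0, -39.0, 63.0, '|', 36.0, -15.0, 5.0), (262, 467.0, -33.0, 63.0, '|', 36.0, -9.0, 5.0), (280, 465.0, -23.0, 64.0, '|', 36.0, 1.0, 4.0), (298, 464.0, -13.0, 64.0, '|', 36.0, 11.0, 3.0), (310, 464.0, -6.0, 63.0, '|', 36.0, 18.0, 5.0), (325, 462.0, 2.0, 64.0, '|', 36.0, 27.0, 3.0), (340, 470.0, 14.0, 54.0, '|', 33.0, 38.0, 16.0)]
200 [(240, 537.0, -49.0, 4.0, '|', 5.0, -30.0, 90.0), (252, 465.0, -38.0, 78.0, '|', 31.0, -14.0, -9.0), (262, 465.0, -33.0, 78.0, '|', 30.0, -8.0, -9.0), (280, 464.0, -23.0, 77.0, '|', 30.0, 1.0, -8.0), (298, 463.0, -14.0, 77.0, '|', 30.0, 11.0, -9.0), (310, 462.0, -7.0, 77.0, '|', 30.0, 17.0, -9.0), (32
[... 3543 characters left out ...]
|', -91.0, -11.0, 43.0), (280, 594.0, -9.0, 91.0, '|', -91.0, 3.0, 43.0), (298, 467.0, -16.0, 150.0, '|', -8.0, 8.0, -70.0), (310, 437.0, -17.0, 164.0, '|', 11.0, 9.0, -98.0), (325, 412.0, -18.0, 176.0, '|', 28.0, 10.0, -120.0), (340, 412.0, -15.0, 176.0, '|', 27.0, 13.0, -120.0)]
350 [(240, 446.0, -38.0, 166.0, '|', 4.0, -13.0, -96.0), (252, 619.0, -29.0, 93.0, '|', -112.0, -20.0, 52.0), (262, 616.0, -21.0, 94.0, '|', -110.0, -12.0, 50.0), (280, 615.0, -7.0, 93.0, '|', -111.0, 3.0, 51.0), (298, 615.0, 8.0, 93.0, '|', -112.0, 17.0, 52.0), (310, 440.0, -17.0, 168.0, '|', 7.0, 9.0, -99.0), (325, 416.0, -18.0, 178.0, '|', 23.0, 10.0, -120.0), (340, 415.0, -14.0, 178.0, '|', 23.0, 13.0, -120.0)]
```

Run:
```python
from h import *
i=camera_info("wrist");K=i["intrinsics"];s=state();T=np.array(i["world_from_camera"])
Rt=R.from_quat(s["tcp_rot"]).as_matrix();C=Rt.T@T[:3,:3];c=Rt.T@(T[:3,3]-s["tcp_pos"])
v,u=np.mgrid[:420,:560]
print(np.round(c,1))
for n,ts in (("w1",379),("w2",97),("w3",177)):
    d=np.load(f"pics/{n}.npy");Q=np.stack([(u-K[0][2])/K[0][0]*d,(v-K[1][2])/K[1][1]*d,d],-1)@C.T+c;Q[d<=0]=np.nan
    m=(abs(Q[...,0])<25)&(abs(Q[...,1])<70)&(Q[...,2]>-100)&(Q[...,2]<40)
    q=Q[m];print(n,len(q),"z max pct",np.round(np.percentile(q[:,2],[90,99,100]),1))
    t=q[q[:,2]>np.percentile(q[:,2],97)];print(np.round(t.mean(0)),np.round(t.min(0)),np.round(t.max(0)))
```

```text
[  77.5   -1.8 -188.7]
w1 7510 z max pct [-31.4 -20.1 -17.6]
[  4.  -3. -21.] [-10. -54. -23.] [ 13.  50. -18.]
w2 12421 z max pct [11.2 16.4 18. ]
[-23.  -0.  16.] [-25. -25.  15.] [-18.  24.  18.]
w3 1243 z max pct [-28.2 -19.3 -18.3]
[ 12.  -2. -20.] [ 10.  -6. -22.] [ 13.   3. -18.]
```

Free in the air, the visible fingertips sit at tool z ≈ −19 mm, not +19. So the real grasp point is about 38 mm behind the reported TCP, which explains gripping only the block's top edge. I'll open, lift, and re-measure the block.

Emit:
send_rows(
  commands="0 0 0 0 0 0;0 0 3 0 0 0;0 0 10 0 0 0;-20 0 50 0 0 0;-40 0 70 0 0 0",
  fingers=-0.8,
)

```text
time_s: 9.4
tcp_pos: [447.0, -16.5, 146.6]
tcp_rot: [-0.048, 0.969, 0.012, 0.241]
force: [0.8, -0.6, 0.2]
gripper_width: 56.9
gripper_force: 0.0
```

```bash
cat >> h.py <<'E'
def cloud(cam,name):
    i=camera_info(cam);p,d=save(cam,name);K=i["intrinsics"];T=np.array(i["world_from_camera"]);v,u=np.mgrid[:420,:560]
    P=np.stack([(u-K[0][2])/K[0][0]*d,(v-K[1][2])/K[1][1]*d,d],-1)@T[:3,:3].T+T[:3,3];P[d<=0]=-999;return P
def front(cam,name):
    # top of the front block in the lane: y centre, yaw, heights
    P=cloud(cam,name)
    m=(P[...,0]>463)&(P[...,0]<538)&(P[...,1]>-60)&(P[...,1]<45)&(P[...,2]>70)&(P[...,2]<112);q=P[m]
    A=[]
    for a in range(466,536,6):
        s=q[abs(q[:,0]-a)<4][:,1]
        if len(s)>6:A.append((a,s.min(),s.max()))
    A=np.array(A);f=np.polyfit(A[:,0]-497,(A[:,1]+A[:,2])/2,1);w=np.median(A[:,2]-A[:,1])
    g=np.linalg.lstsq(np.c_[q[:,:2]-[497,-9],np.ones(len(q))],q[:,2],rcond=None)[0]
    z=P[(P[...,0]>430)&(P[...,0]<560)&(abs(P[...,1]+9)<15)&(P[...,2]>75)&(P[...,2]<112)]
    print(cam,"yc",np.round(f[1],1),"yaw",np.round(f[0],3),"w",np.round(w,1),"plane dz/dx,dz/dy,z0",np.round(g,3),"x front",np.round(np.percentile(z[:,0],1),1))
E
python3 -c "
from h import *
s=state();print(s['time_s'],s['tcp_pos'],s['gripper_width'])
front('top','t6');front('wrist','w6')"
```

```text
9.4 [446.97544057 -16.51041314 146.6062557 ] 56.85824234659037
top yc -10.7 yaw -0.059 w 46.9 plane dz/dx,dz/dy,z0 [ 8.3000e-02 -5.0000e-03  9.0993e+01] x front 453.0
wrist yc -10.0 yaw -0.054 w 50.1 plane dz/dx,dz/dy,z0 [8.800e-02 2.300e-02 9.192e+01] x front 453.1
```

```bash
cat >> h.py <<'E'
def go(x,y,z,tilt,yaw):  # x,y,z: true grasp point (38 mm behind reported TCP)
    s=state();t=R.from_euler("z",yaw)*R.from_euler("y",-tilt)*R.from_matrix(np.diag([-1,1,-1]))
    p=np.array([x,y,z])+38*t.as_matrix()[:,2]
    print(np.round(s["time_s"],1),"w",np.round(s["gripper_width"],1),"shift",np.round(p-s["tcp_pos"],1),"rot",np.round((t*R.from_quat(s["tcp_rot"]).inv()).as_rotvec(),3),"Gnow",np.round(s["tcp_pos"]-38*R.from_quat(s["tcp_rot"]).as_matrix()[:,2],1),"force",np.round(s["force"],1))
E
python3 -c "
from h import *
go(487,-9.8,76,.487,-.057)"
```

```text
9.5 w 64.6 shift [  57.     6.1 -105.6] rot [ 0.002  0.005 -0.156] Gnow [429.9 -18.6 181.5] force [ 0.7 -0.6  1. ]
```

Emit:
send_rows(
  commands="57 6 -30 0 0 -0.156;57 6 -30 0 0 -0.156;57 6 -60 0 0 -0.156;57 6 -60 0 0 -0.156",
)

```text
time_s: 10.0
tcp_pos: [501.4, -9.8, 80.2]
tcp_rot: [0.027, 0.971, -0.006, 0.237]
force: [0.2, -0.3, -0.3]
gripper_width: 85.5
gripper_force: 0.0
```

Emit:
send_rows(
  commands="0 0 -20 0 0 0;0 0 -45 0 0 0;0 0 -45 0 0 0;0 0 -45 0 0 0",
)

```text
time_s: 10.5
tcp_pos: [505.1, -10.8, 41.7]
tcp_rot: [0.028, 0.97, -0.007, 0.242]
force: [0.5, -0.0, -0.7]
gripper_width: 85.5
gripper_force: 0.0
```

Emit:
send_rows(
  commands="0 0 0 0 0 0;0 0 0 0 0 0;0 0 0 0 0 0;0 0 0 0 0 0;0 0 0 0 0 0",
  fingers=1,
)

```text
time_s: 11.12
tcp_pos: [504.5, -10.5, 40.7]
tcp_rot: [0.028, 0.97, -0.007, 0.241]
force: [-0.8, 1.4, 2.1]
gripper_width: 50.1
gripper_force: 30.0
```

Emit:
send_rows(
  commands="0 0 0 0 0 0;0 0 0 0 0 0",
)

```text
time_s: 11.38
tcp_pos: [504.5, -10.5, 40.7]
tcp_rot: [0.028, 0.97, -0.007, 0.241]
force: [-2.3, 3.5, 2.5]
gripper_width: 49.6
gripper_force: 30.0
```

Firm grip: 49.6 mm at 30 N. I'll lift it and move to the gauge front.

Emit:
send_rows(
  commands="0 0 20 0 0 0;0 0 60 0 0 0;-30 -20 80 0 0 0;-80 -50 80 0 0.05 -0.01;-100 -90 80 0 0.087 -0.028",
)

```text
time_s: 12.0
tcp_pos: [401.7, -100.7, 118.8]
tcp_rot: [0.04, 0.98, -0.012, 0.197]
force: [1.0, 0.0, -3.3]
gripper_width: 49.8
gripper_force: 30.0
```

```bash
python3 -c "
from h import *
go(390,-147.8,60,.4,-.085);go(489.6,-156.3,58,.4,-.085);go(489.6,-156.3,48.6,.4,-.085)"
```

```text
12.0 w 49.8 shift [  3.  -48.4 -93.8] rot [ 0.007 -0.003 -0.002] Gnow [387.1 -99.2 153.8] force [ 1.   0.  -3.3]
12.0 w 49.8 shift [102.6 -56.9 -95.8] rot [ 0.007 -0.003 -0.002] Gnow [387.1 -99.2 153.8] force [ 1.   0.  -3.3]
12.0 w 49.8 shift [ 102.6  -56.9 -105.2] rot [ 0.007 -0.003 -0.002] Gnow [387.1 -99.2 153.8] force [ 1.   0.  -3.3]
```

Emit:
send_rows(
  commands="3 -48 -20 0 0 0;3 -48 -60 0 0 0;3 -48 -94 0 0 0;3 -48 -94 0 0 0",
)

```text
time_s: 12.5
tcp_pos: [403.2, -146.5, 21.1]
tcp_rot: [0.041, 0.98, -0.009, 0.194]
force: [0.2, 0.1, -3.4]
gripper_width: 49.4
gripper_force: 30.0
```

Emit:
send_rows(
  commands="40 -3 -1 0 0 0;75 -6 -2 0 0 0;100 -9 -2 0 0 0;100 -9 -2 0 0 0",
)

```text
time_s: 13.0
tcp_pos: [509.7, -158.2, 26.5]
tcp_rot: [0.04, 0.979, -0.012, 0.199]
force: [-0.4, -0.1, -4.1]
gripper_width: 49.6
gripper_force: 30.0
```

```bash
python3 -c "
from h import *
go(489.6,-156.3,48.6,.4,-.085)
save('side','s7')
cv2.imwrite('pics/m7.png',cv2.resize(cv2.imread('pics/s7.png')[190:330,220:400],(540,420)))"
```

```text
13.0 w 49.6 shift [ -5.4   0.6 -12.9] rot [ 0.007  0.002 -0.002] Gnow [ 494.9 -156.7   61.5] force [-0.4 -0.1 -4.1]
```

View pics/m7.png

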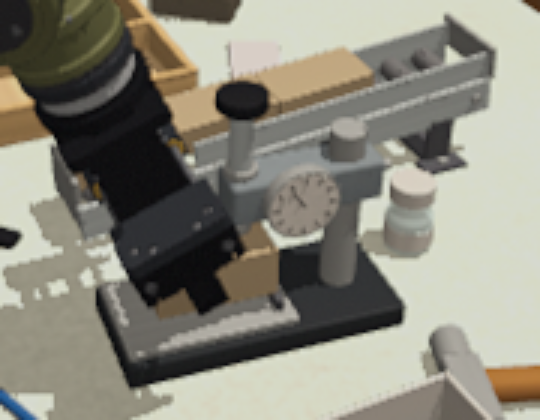

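The block hangs level just above the plate, with its far end near the stop bar and the gripper clear of the head. I'll lower it.

Emit:
send_rows(
  commands="0 0 -4 0 0 0;0 0 -9 0 0 0;0 0 -9 0 0 0;0 0 -9 0 0 0",
)

```text
time_s: 13.55
tcp_pos: [507.1, -157.7, 15.4]
tcp_rot: [0.041, 0.979, -0.011, 0.198]
force: [-0.2, -0.8, -3.8]
gripper_width: 49.8
gripper_force: 30.0
```

```bash
python3 -c "
from h import *
go(489.6,-156.3,47.6,.4,-.085)"
```

```text
13.6 w 49.8 shift [-2.8  0.2 -2.8] rot [ 0.006 -0.    -0.   ] Gnow [ 492.4 -156.2   50.4] force [-0.2 -0.8 -3.8]
```

Emit:
send_rows(
  commands="-2 0 -3 0 0 0;-2 0 -3 0 0 0;-2 0 -3 0 0 0",
)

```text
time_s: 13.92
tcp_pos: [506.4, -158.1, 13.6]
tcp_rot: [0.041, 0.979, -0.012, 0.2]
force: [2.5, 0.6, 0.2]
gripper_width: 49.8
gripper_force: 31.7
```

Emit:
send_rows(
  commands="0 0 0 0 0 0;0 0 0 0 0 0;0 0 0 0 0 0",
  fingers=-0.5,
)

```text
time_s: 14.3
tcp_pos: [506.2, -158.6, 13.5]
tcp_rot: [0.041, 0.979, -0.012, 0.199]
force: [-0.8, -3.9, 4.3]
gripper_width: 70.4
gripper_force: 2.3
```

Emit:
send_rows(
  commands="-2 0 2 0 0 0;-30 3 4 0 0 0;-80 7 6 0 0 0;-110 9 30 0 0 0;-120 9 80 0 0 0",
)

```text
time_s: 14.92
tcp_pos: [381.1, -146.0, 87.9]
tcp_rot: [0.042, 0.98, -0.009, 0.194]
force: [0.8, -1.3, 0.1]
gripper_width: 71.5
gripper_force: 0.0
```

```bash
cat >> h.py <<'E'
def press(z,n="p"): # vertical tool, tip height z over the cap
    go(528,-159.6,z+19,0,-.085)
E
python3 - <<'E'
from h import *
press(215);press(195)
P=cloud("wrist","w8")
q=P[(P[...,0]>420)&(P[...,0]<516)&(P[...,1]>-210)&(P[...,1]<-105)&(P[...,2]>52)&(P[...,2]<75)]
print(len(q),cv2.minAreaRect(q[:,:2].astype(np.float32)),np.median(q[:,2]),q[:,:2].min(0))
E
```

```text
14.9 w 71.5 shift [146.9 -13.6 108.1] rot [ 0.034  0.39  -0.   ] Gnow [ 366.7 -144.8  123. ] force [ 0.8 -1.3  0.1]
14.9 w 71.5 shift [146.9 -13.6  88.1] rot [ 0.034  0.39  -0.   ] Gnow [ 366.7 -144.8  123. ] force [ 0.8 -1.3  0.1]
1232 ((488.07470703125, -158.1590118408203), (49.821617126464844, 59.219383239746094), 85.33613586425781) 61.65966609414241 [ 457.26029896 -185.37853291]
```

The block lies on the plate as intended: front end at x≈458, centred at y≈−158, top at 62. Now I'll press.

Emit:
send_rows(
  commands="10 -4 60 0.01 0.1 0;40 -8 110 0.02 0.2 0;90 -12 118 0.03 0.3 0;147 -14 112 0.034 0.39 0;147 -14 108 0.034 0.39 0",
  fingers=1,
)

```text
time_s: 15.6
tcp_pos: [534.1, -161.5, 192.5]
tcp_rot: [0.04, 0.999, 0.0, -0.002]
force: [-0.9, 0.1, -0.5]
gripper_width: 27.1
gripper_force: 0.0
```

Emit:
send_rows(
  commands="0 0 0 0 0 0;0 0 -10 0 0 0;0 0 -20 0 0 0;0 0 -20 0 0 0",
)

```text
time_s: 16.1
tcp_pos: [531.0, -162.5, 180.3]
tcp_rot: [0.042, 0.999, -0.002, 0.004]
force: [1.1, 0.9, -0.4]
gripper_width: 0.5
gripper_force: 0.0
```

```bash
python3 -c "
from h import *
press(195);press(172)"
```

```text
16.1 w 0.5 shift [-3.   2.9 -4.3] rot [ 0.005  0.008 -0.002] Gnow [ 530.7 -162.3  218.3] force [ 1.1  0.9 -0.4]
16.1 w 0.5 shift [ -3.    2.9 -27.3] rot [ 0.005  0.008 -0.002] Gnow [ 530.7 -162.3  218.3] force [ 1.1  0.9 -0.4]
```

Emit:
send_rows(
  commands="-3 2 -8 0 0 0;-3 2 -14 0 0 0;-3 2 -19 0 0 0;-3 2 -23 0 0 0;-3 2 -23 0 0 0",
)

```text
time_s: 16.73
tcp_pos: [529.2, -160.6, 157.1]
tcp_rot: [0.041, 0.999, -0.002, 0.004]
force: [-2.2, 0.5, 2.2]
gripper_width: 0.5
gripper_force: 1.2
```

Emit:
send_rows(
  commands="0 0 -1.5 0 0 0;0 0 -3 0 0 0;0 0 -3 0 0 0",
)

```text
time_s: 17.1
tcp_pos: [529.4, -160.7, 154.5]
tcp_rot: [0.041, 0.999, -0.003, 0.004]
force: [-2.2, 0.1, 2.7]
gripper_width: 0.6
gripper_force: 1.3
```

Emit:
send_rows(
  commands="0 0 -1.5 0 0 0;0 0 -3 0 0 0;0 0 -3 0 0 0",
)

```text
time_s: 17.48
tcp_pos: [529.6, -160.8, 154.0]
tcp_rot: [0.041, 0.999, -0.003, 0.005]
force: [-6.2, 2.0, 12.1]
gripper_width: 0.8
gripper_force: 6.1
```

Emit:
send_rows(
  commands="0 0 -1 0 0 0;0 0 -1.5 0 0 0;0 0 -1.5 0 0 0",
)

```text
time_s: 17.85
tcp_pos: [529.7, -160.8, 154.0]
tcp_rot: [0.041, 0.999, -0.003, 0.005]
force: [-9.0, 2.6, 18.3]
gripper_width: 0.4
gripper_force: 8.9
```

The foot is seated: the force jumped to 18 N at the 154 mm reading, so this stone is thick (~37–38 mm). I'll back off and regrasp it.

Emit:
send_rows(
  commands="0 0 30 0 0 0;-40 4 45 0 -0.1 0;-95 8 30 0 -0.2 0;-150 13 -20 0 -0.3 0;-150 13 -65 0 -0.4 0",
  fingers=-0.5,
)

```text
time_s: 18.48
tcp_pos: [379.3, -148.4, 85.2]
tcp_rot: [0.041, 0.978, 0.003, 0.207]
force: [0.3, -0.1, -0.8]
gripper_width: 45.1
gripper_force: 0.0
```

```bash
python3 -c "
from h import *
go(400,-148.5,50,.4,-.085);go(491.5,-156.6,49,.4,-.085)"
```

```text
18.5 w 45.1 shift [ 35.4  -1.4 -70.2] rot [-0.022  0.018 -0.006] Gnow [ 364. -148.  120.] force [ 0.3 -0.1 -0.8]
18.5 w 45.1 shift [126.9  -9.5 -71.2] rot [-0.022  0.018 -0.006] Gnow [ 364. -148.  120.] force [ 0.3 -0.1 -0.8]
```

Emit:
send_rows(
  commands="10 -1 -40 -0.02 0.018 0;25 -1 -68 -0.02 0.018 0;50 -2 -70 -0.02 0.018 0;50 -2 -70 -0.02 0.018 0;90 -6 -70 -0.02 0.018 0",
)

```text
time_s: 19.1
tcp_pos: [468.1, -153.3, 14.4]
tcp_rot: [0.039, 0.98, -0.005, 0.194]
force: [-0.2, 0.0, 0.2]
gripper_width: 71.2
gripper_force: 0.0
```

Emit:
send_rows(
  commands="37 -3 0 0 0 0;37 -3 0 0 0 0;37 -3 0 0 0 0",
)

```text
time_s: 19.48
tcp_pos: [505.4, -156.4, 14.7]
tcp_rot: [0.039, 0.98, -0.004, 0.194]
force: [0.0, 0.0, -0.5]
gripper_width: 71.3
gripper_force: 0.0
```

Emit:
send_rows(
  commands="0 0 0 0 0 0;0 0 0 0 0 0;0 0 0 0 0 0;0 0 0 0 0 0",
  fingers=1,
)

```text
time_s: 19.98
tcp_pos: [506.0, -156.8, 15.1]
tcp_rot: [0.039, 0.98, -0.005, 0.194]
force: [-4.7, -0.7, 2.9]
gripper_width: 50.1
gripper_force: 30.0
```

Run:
```python
from h import *
go(491.5,-156.6,49,.4,-.085)
# box rim fit from stored top cloud
P=np.load("pics/cloud.npy")
m=(P[...,0]>390)&(P[...,0]<680)&(P[...,1]>110)&(P[...,1]<470)&(P[...,2]>30)&(P[...,2]<46)
im=m.astype(np.uint8);n,l,st,c=cv2.connectedComponentsWithStats(im)
k=1+np.argmax(st[1:,4]);q=P[l==k];print(st[k],cv2.minAreaRect(q[:,:2].astype(np.float32)))
for a in (430,470,510,550,590,630):
    s=q[abs(q[:,0]-a)<6][:,1];print(a,np.round(np.percentile(s,[0.5,99.5])) if len(s) else 0,end=" ")
for a in (140,190,240,290,340,390,430):
    s=q[abs(q[:,1]-a)<6][:,0];print(a,np.round(np.percentile(s,[0.5,99.5])) if len(s) else 0,end=" ")
```

```text
20.0 w 50.1 shift [ 0.2 -1.1 -1.1] rot [-0.007 -0.009 -0.007] Gnow [ 491.6 -155.9   50.2] force [-4.7 -0.7  2.9]
[ 134  192  103   71 1318] ((507.1129150390625, 284.3916320800781), (230.91102600097656, 328.44580078125), 0.14307859539985657)
430 [121. 447.] 470 [122. 446.] 510 [121. 444.] 550 [121. 447.] 590 [121. 447.] 630 0 140 [495. 622.] 190 [495. 622.] 240 [400. 622.] 290 [495. 622.] 340 [392. 621.] 390 [495. 622.] 430 [495. 621.]
```

Gripped again. The box is centred at about (499,284) with yaw ≈0, so I'll use the free compartment at (439,178).

Emit:
send_rows(
  commands="0 0 6 0 0 0;-40 3 8 0 0 0;-90 7 9 0 0 0;-112 9 40 0 0 0.02;-112 20 80 0 0 0.04",
)

```text
time_s: 20.6
tcp_pos: [391.5, -135.7, 92.8]
tcp_rot: [0.02, 0.981, 0.0, 0.192]
force: [0.5, -0.1, -3.5]
gripper_width: 49.9
gripper_force: 30.0
```

Emit:
send_rows(
  commands="0 60 10 0 0 0.02;0 120 10 0 0 0.045;0 180 10 0 0 0.045;0 240 10 0 0 0.045;20 300 10 0 0 0.045",
)

```text
time_s: 21.22
tcp_pos: [412.9, 165.0, 104.9]
tcp_rot: [-0.004, 0.981, 0.004, 0.195]
force: [1.1, -1.5, -2.7]
gripper_width: 49.9
gripper_force: 30.0
```

```bash
python3 -c "
from h import *
go(428.5,178,60,.4,0);go(428.5,178,32,.4,0)"
```

```text
21.2 w 49.9 shift [ 30.4  13.  -79.9] rot [-0.007 -0.008 -0.009] Gnow [398.4 164.7 140. ] force [ 1.1 -1.5 -2.7]
21.2 w 49.9 shift [  30.4   13.  -107.9] rot [-0.007 -0.008 -0.009] Gnow [398.4 164.7 140. ] force [ 1.1 -1.5 -2.7]
```

Emit:
send_rows(
  commands="30 13 -10 -0.007 -0.008 -0.009;30 13 -50 -0.007 -0.008 -0.009;30 13 -80 -0.007 -0.008 -0.009;30 13 -80 -0.007 -0.008 -0.009",
)

```text
time_s: 21.72
tcp_pos: [440.4, 174.6, 20.6]
tcp_rot: [0.001, 0.981, -0.002, 0.194]
force: [0.1, 0.3, -2.8]
gripper_width: 49.9
gripper_force: 30.0
```

Emit:
send_rows(
  commands="0 0 -15 0 0 0;0 0 -27 0 0 0;0 0 -27 0 0 0",
)

```text
time_s: 22.1
tcp_pos: [443.4, 175.2, -3.0]
tcp_rot: [0.001, 0.98, -0.001, 0.197]
force: [-0.4, 1.0, -3.8]
gripper_width: 50.3
gripper_force: 30.0
```

```bash
python3 -c "
from h import *
go(428.5,178,30.2,.4,0)"
```

```text
22.1 w 50.3 shift [-0.1  2.8 -1.8] rot [ 0.001 -0.003  0.002] Gnow [428.7 175.3  32.1] force [-0.4  1.  -3.8]
```

Emit:
send_rows(
  commands="0 2.5 -1.5 0 0 0;0 2.5 -2 0 0 0",
)

```text
time_s: 22.35
tcp_pos: [444.7, 178.4, -3.4]
tcp_rot: [0.001, 0.98, -0.0, 0.199]
force: [0.1, -0.2, -5.0]
gripper_width: 49.7
gripper_force: 30.0
```

Emit:
send_rows(
  commands="0 0 0 0 0 0;0 0 0 0 0 0;0 0 10 0 0 0;0 0 50 0 0 0;0 0 110 0 0 0",
  fingers=-0.35,
)

```text
time_s: 22.98
tcp_pos: [442.7, 177.6, 105.9]
tcp_rot: [0.001, 0.98, -0.001, 0.197]
force: [0.7, 0.4, 0.3]
gripper_width: 63.8
gripper_force: 0.0
```

Run:
```python
from h import *
go(487,-9,110,.487,0)
P=cloud("wrist","w9")
q=P[(P[...,0]>385)&(P[...,0]<492)&(P[...,1]>132)&(P[...,1]<224)&(P[...,2]>25)&(P[...,2]<70)]
print(len(q),cv2.minAreaRect(q[:,:2].astype(np.float32)),np.median(q[:,2]),np.linalg.lstsq(np.c_[q[:,:2]-[440,178],np.ones(len(q))],q[:,2],rcond=None)[0])
front("top","t9")
```

```text
23.0 w 63.8 shift [  62.1 -186.6  -29.5] rot [ 0.002 -0.091  0.002] Gnow [428.1 177.7 140.9] force [0.7 0.4 0.3]
7814 ((441.39654541015625, 176.5959014892578), (50.0777702331543, 86.88589477539062), 89.99859619140625) 44.1829632851898 [5.52306015e-02 4.71750124e-05 4.35846263e+01]
top yc -8.9 yaw 0.003 w 47.4 plane dz/dx,dz/dy,z0 [ 8.4000e-02 -7.0000e-03  7.8979e+01] x front 453.8
```

Block a lies in its compartment at (441,177), top 44. The next block has rolled down straight: y −8.9, about 25 mm thick.

Emit:
send_rows(
  commands="62 -187 -15 0 -0.09 0;62 -187 -15 0 -0.09 0;62 -187 -15 0 -0.09 0;62 -187 -15 0 -0.09 0;62 -187 -30 0 -0.09 0",
  fingers=-0.6,
)

```text
time_s: 23.7
tcp_pos: [507.4, -9.6, 77.4]
tcp_rot: [0.002, 0.97, -0.001, 0.244]
force: [-0.6, 0.3, 0.3]
gripper_width: 76.1
gripper_force: 0.0
```

Emit:
send_rows(
  commands="0 0 0 0 0 0;0 0 -20 0 0 0;0 0 -35 0 0 0;0 0 -35 0 0 0",
)

```text
time_s: 24.2
tcp_pos: [504.5, -6.7, 39.0]
tcp_rot: [-0.001, 0.971, 0.0, 0.24]
force: [-1.4, -0.8, 0.6]
gripper_width: 76.0
gripper_force: 0.0
```

Emit:
send_rows(
  commands="0 0 0 0 0 0;0 0 0 0 0 0;0 0 0 0 0 0;0 0 0 0 0 0;0 0 0 0 0 0",
  fingers=1,
)

```text
time_s: 24.82
tcp_pos: [506.7, -8.7, 41.8]
tcp_rot: [0.001, 0.97, -0.0, 0.243]
force: [-1.7, 3.8, 4.5]
gripper_width: 49.6
gripper_force: 30.0
```

```bash
python3 -c "
from h import *
go(487,-9,74,.487,0)"
```

```text
24.8 w 49.6 shift [-1.9 -0.3 -1.4] rot [-0.     0.003  0.002] Gnow [488.8  -8.7  75.3] force [-1.7  3.8  4.5]
```

Emit:
send_rows(
  commands="0 0 20 0 0 0;0 0 60 0 0 0;-30 -20 80 0 0 0;-80 -50 80 0 0.05 -0.01;-100 -90 80 0 0.087 -0.028",
)

```text
time_s: 25.45
tcp_pos: [403.8, -99.0, 119.9]
tcp_rot: [0.014, 0.98, -0.004, 0.199]
force: [0.5, -0.7, -2.3]
gripper_width: 50.0
gripper_force: 30.0
```

Emit:
send_rows(
  commands="0 -50 -20 0 0 -0.03;0 -50 -60 0 0 -0.057;0 -50 -96 0 0 -0.057;0 -50 -96 0 0 -0.057",
)

```text
time_s: 25.95
tcp_pos: [402.3, -146.8, 19.9]
tcp_rot: [0.043, 0.98, -0.007, 0.195]
force: [-0.8, 0.1, -3.0]
gripper_width: 49.8
gripper_force: 30.0
```

```bash
python3 -c "
from h import *
go(391.6,-148,59,.4,-.085);go(491.6,-156.5,58,.4,-.085)"
```

```text
26.0 w 49.8 shift [ 4.1 -2.5  4.1] rot [-0.004 -0.007  0.002] Gnow [ 387.8 -145.6   55. ] force [-0.8  0.1 -3. ]
26.0 w 49.8 shift [104.1 -11.    3.1] rot [-0.004 -0.007  0.002] Gnow [ 387.8 -145.6   55. ] force [-0.8  0.1 -3. ]
```

Emit:
send_rows(
  commands="40 -4 2 0 0 0;75 -7 2 0 0 0;101 -10 2 0 0 0;101 -10 2 0 0 0;101 -10 0 0 0 0",
)

```text
time_s: 26.58
tcp_pos: [507.1, -158.8, 25.7]
tcp_rot: [0.042, 0.979, -0.01, 0.2]
force: [-0.6, -0.0, -2.9]
gripper_width: 49.7
gripper_force: 30.0
```

Emit:
send_rows(
  commands="0 0 0 0 0 0;0 0 -3 0 0 0;0 0 -5 0 0 0;0 0 -5 0 0 0",
)

```text
time_s: 27.08
tcp_pos: [506.8, -158.8, 19.6]
tcp_rot: [0.043, 0.979, -0.009, 0.199]
force: [-2.4, 0.5, -2.8]
gripper_width: 49.6
gripper_force: 30.0
```

```bash
python3 -c "
from h import *
go(491.6,-156.5,48.4,.4,-.085)"
```

```text
27.1 w 49.6 shift [-0.4  1.  -6.2] rot [0.002 0.001 0.002] Gnow [ 492.  -157.4   54.6] force [-2.4  0.5 -2.8]
```

Emit:
send_rows(
  commands="0 0 -3 0 0 0;0 0 -5 0 0 0;0 0 -6 0 0 0;0 0 -6 0 0 0",
)

```text
time_s: 27.58
tcp_pos: [507.3, -158.9, 14.0]
tcp_rot: [0.042, 0.979, -0.01, 0.2]
force: [-0.3, 0.3, -2.5]
gripper_width: 49.7
gripper_force: 30.0
```

Emit:
send_rows(
  commands="0 0 0 0 0 0;0 0 0 0 0 0;0 0 0 0 0 0",
  fingers=-0.5,
)

```text
time_s: 27.95
tcp_pos: [507.5, -159.1, 14.4]
tcp_rot: [0.042, 0.979, -0.01, 0.2]
force: [0.2, 0.5, -0.2]
gripper_width: 70.2
gripper_force: 0.0
```

Emit:
send_rows(
  commands="-2 0 2 0 0 0;-30 3 4 0 0 0;-80 7 6 0 0 0;-110 9 30 0 0 0;-120 10 80 0 0 0",
)

```text
time_s: 28.58
tcp_pos: [384.0, -147.4, 91.2]
tcp_rot: [0.043, 0.979, -0.008, 0.197]
force: [1.0, -0.2, 0.4]
gripper_width: 71.1
gripper_force: 0.0
```

Run:
```python
from h import *
press(200)
P=cloud("wrist","w10")
q=P[(P[...,0]>420)&(P[...,0]<516)&(P[...,1]>-210)&(P[...,1]<-105)&(P[...,2]>40)&(P[...,2]<75)]
print(len(q),cv2.minAreaRect(q[:,:2].astype(np.float32)),np.median(q[:,2]),q[:,:2].min(0))
```

```text
28.6 w 71.1 shift [144.  -12.2  89.8] rot [0.033 0.396 0.003] Gnow [ 369.3 -146.2  126.3] force [ 1.  -0.2  0.4]
1885 ((470.20867919921875, -157.52847290039062), (50.023075103759766, 27.50731086730957), 85.40404510498047) 51.95444686699568 [ 454.92807183 -183.01670202]
```

Emit:
send_rows(
  commands="10 -4 60 0.01 0.1 0;40 -7 105 0.02 0.2 0;90 -10 110 0.03 0.3 0;144 -12.5 100 0.033 0.396 0;144 -12.5 95 0.033 0.396 0",
  fingers=1,
)

```text
time_s: 29.25
tcp_pos: [533.6, -160.8, 182.1]
tcp_rot: [0.042, 0.999, 0.0, -0.003]
force: [-1.1, -0.2, -0.8]
gripper_width: 27.1
gripper_force: 0.0
```

Emit:
send_rows(
  commands="0 0 -5 0 0 0;0 0 -5 0 0 0;0 0 -15 0 0 0;0 0 -25 0 0 0;0 0 -35 0 0 0",
)

```text
time_s: 29.88
tcp_pos: [531.0, -161.7, 154.5]
tcp_rot: [0.043, 0.999, -0.002, 0.003]
force: [-1.9, -0.2, 3.3]
gripper_width: 0.5
gripper_force: 1.5
```

Emit:
send_rows(
  commands="0 0 -2 0 0 0;0 0 -4 0 0 0;0 0 -5 0 0 0;0 0 -5 0 0 0",
)

```text
time_s: 30.38
tcp_pos: [531.0, -161.4, 149.0]
tcp_rot: [0.043, 0.999, -0.002, 0.002]
force: [-3.0, -0.8, 2.4]
gripper_width: 0.3
gripper_force: 1.4
```

```bash
python3 -c "
from h import *
press(159)"
```

```text
30.4 w 0.3 shift [-3.   1.8 -9. ] rot [0.004 0.004 0.001] Gnow [ 530.9 -161.3  187. ] force [-3.  -0.8  2.4]
```

Emit:
send_rows(
  commands="0 0 -2 0 0 0;0 0 -4 0 0 0;0 0 -6 0 0 0;0 0 -6 0 0 0",
)

```text
time_s: 30.88
tcp_pos: [531.2, -161.4, 142.8]
tcp_rot: [0.043, 0.999, -0.002, 0.002]
force: [-0.7, -0.5, 2.8]
gripper_width: -0.1
gripper_force: 1.6
```

Emit:
send_rows(
  commands="0 0 -1 0 0 0;0 0 -2 0 0 0;0 0 -3 0 0 0;0 0 -3 0 0 0",
)

```text
time_s: 31.38
tcp_pos: [531.3, -161.5, 142.0]
tcp_rot: [0.043, 0.999, -0.002, 0.002]
force: [-5.0, 1.0, 11.8]
gripper_width: 0.3
gripper_force: 5.6
```

Emit:
send_rows(
  commands="0 0 -0.5 0 0 0;0 0 -0.5 0 0 0;0 0 -0.5 0 0 0",
)

```text
time_s: 31.75
tcp_pos: [531.3, -161.4, 142.0]
tcp_rot: [0.043, 0.999, -0.002, 0.003]
force: [-6.2, 2.3, 13.0]
gripper_width: 0.4
gripper_force: 6.5
```

Emit:
send_rows(
  commands="0 0 30 0 0 0;-40 4 55 0 -0.1 0;-95 8 45 0 -0.2 0;-150 13 0 0 -0.3 0;-150 13 -50 0 -0.4 0",
  fingers=-0.5,
)

```text
time_s: 32.38
tcp_pos: [381.3, -149.0, 90.2]
tcp_rot: [0.043, 0.978, 0.005, 0.205]
force: [0.9, -0.4, -0.3]
gripper_width: 44.8
gripper_force: 0.0
```

```bash
python3 -c "
from h import *
go(400,-148.5,50,.4,-.085);go(492,-157,49,.4,-.085)"
```

```text
32.4 w 44.8 shift [ 33.4  -0.7 -75.2] rot [-0.025  0.015 -0.003] Gnow [ 366.1 -148.7  125. ] force [ 0.9 -0.4 -0.3]
32.4 w 44.8 shift [125.4  -9.2 -76.2] rot [-0.025  0.015 -0.003] Gnow [ 366.1 -148.7  125. ] force [ 0.9 -0.4 -0.3]
```

Emit:
send_rows(
  commands="10 -1 -40 -0.025 0.015 0;25 -1 -73 -0.025 0.015 0;50 -2 -75 -0.025 0.015 0;50 -2 -75 -0.025 0.015 0;90 -6 -75 -0.025 0.015 0",
)

```text
time_s: 33.0
tcp_pos: [469.4, -153.7, 13.6]
tcp_rot: [0.04, 0.98, -0.005, 0.193]
force: [-1.7, 1.2, 1.7]
gripper_width: 71.4
gripper_force: 0.2
```

Emit:
send_rows(
  commands="36 -3 0 0 0 0;36 -3 0 0 0 0;36 -3 0 0 0 0",
)

```text
time_s: 33.38
tcp_pos: [506.1, -157.1, 14.2]
tcp_rot: [0.04, 0.98, -0.005, 0.193]
force: [0.6, 0.4, 0.1]
gripper_width: 71.2
gripper_force: 0.0
```

Emit:
send_rows(
  commands="0 0 0 0 0 0;0 0 0 0 0 0;0 0 0 0 0 0;0 0 0 0 0 0",
  fingers=1,
)

```text
time_s: 33.88
tcp_pos: [506.9, -157.5, 14.5]
tcp_rot: [0.04, 0.98, -0.006, 0.194]
force: [-1.8, -0.2, 2.8]
gripper_width: 50.0
gripper_force: 30.0
```

```bash
cat >> h.py <<'E'
def tub(n):
    P=cloud("top",n);m=(P[...,0]>290)&(P[...,0]<680)&(P[...,1]>-600)&(P[...,1]<-250)&(P[...,2]>46)&(P[...,2]<62)
    k,l,st,c=cv2.connectedComponentsWithStats(cv2.dilate(m.astype(np.uint8),np.ones((3,3))))
    j=1+np.argmax(st[1:,2]*st[1:,3]);q=P[(l==j)&m];r=cv2.minAreaRect(q[:,:2].astype(np.float32))
    print("tub",np.round(r[0],1),np.round(r[1],1),round(r[2],2),"N",len(q))
E
python3 - <<'E'
from h import *
go(491.6,-156.5,48.4,.4,-.085);tub("t11")
P=np.load("pics/cloud.npy");d=0
E
```

```text
33.9 w 50.0 shift [-0.5 -0.3 -1.1] rot [-0.005 -0.009 -0.004] Gnow [ 492.5 -156.5   49.7] force [-1.8 -0.2  2.8]
tub [ 487.3 -409.7] [260.4 202.5] 3.28 N 494
```

The tub is centred at (487,−410) with yaw 0.05 (moved ~12 mm). I'll carry the thin stone there.

Emit:
send_rows(
  commands="0 0 6 0 0 0;-40 3 8 0 0 0;-90 7 9 0 0 0;-112 9 40 0 0 0.03;-112 0 80 0 0 0.06",
)

```text
time_s: 34.55
tcp_pos: [392.4, -155.7, 92.5]
tcp_rot: [0.01, 0.981, 0.001, 0.192]
force: [1.2, -1.0, -2.4]
gripper_width: 50.1
gripper_force: 30.0
```

Emit:
send_rows(
  commands="10 -55 10 0 0 0.04;25 -110 10 0 0 0.075;50 -165 10 0 0 0.075;80 -215 10 0 0 0.075;110 -260 10 0 0 0.075",
)

```text
time_s: 35.17
tcp_pos: [505.6, -419.2, 103.5]
tcp_rot: [-0.026, 0.981, 0.008, 0.193]
force: [-1.1, -0.8, -2.4]
gripper_width: 49.8
gripper_force: 30.0
```

```bash
python3 -c "
from h import *
go(540,-453.5,34,.4,.05)"
```

```text
35.2 w 49.8 shift [  49.2  -33.6 -104.5] rot [-0.005 -0.011 -0.004] Gnow [ 491.2 -420.1  138.7] force [-1.1 -0.8 -2.4]
```

Emit:
send_rows(
  commands="49 -34 0 0 0 0;49 -34 -30 0 0 0;49 -34 -80 0 0 0;49 -34 -100 0 0 0;49 -34 -104 0 0 0",
)

```text
time_s: 35.8
tcp_pos: [553.3, -450.1, -1.7]
tcp_rot: [-0.026, 0.981, 0.009, 0.193]
force: [-0.3, -0.3, -1.9]
gripper_width: 49.6
gripper_force: 30.0
```

Emit:
send_rows(
  commands="0 0 0 0 0 0;0 0 0 0 0 0",
)

```text
time_s: 36.05
tcp_pos: [555.3, -452.8, 3.3]
tcp_rot: [-0.026, 0.98, 0.006, 0.195]
force: [0.2, 0.7, -2.7]
gripper_width: 49.7
gripper_force: 30.0
```

```bash
python3 -c "
from h import *
go(540,-453.5,31,.4,.05)"
```

```text
36.0 w 49.7 shift [-0.5  0.1 -7.3] rot [-0.001 -0.007 -0.004] Gnow [ 540.8 -453.7   38.4] force [ 0.2  0.7 -2.7]
```

Lower the last 7 mm, release, lift, and return towards the lane.

Emit:
send_rows(
  commands="0 0 -4 0 0 0;0 0 -7 0 0 0;0 0 -7 0 0 0",
)

```text
time_s: 36.42
tcp_pos: [553.9, -451.1, -7.0]
tcp_rot: [-0.026, 0.981, 0.008, 0.194]
force: [-0.8, -0.6, -3.4]
gripper_width: 49.7
gripper_force: 30.0
```

Emit:
send_rows(
  commands="0 0 0 0 0 0;0 0 0 0 0 0;0 0 10 0 0 0;0 0 60 0 0 0;-15 20 110 0 0 0",
  fingers=-0.35,
)

```text
time_s: 37.05
tcp_pos: [539.6, -432.3, 105.9]
tcp_rot: [-0.026, 0.981, 0.007, 0.194]
force: [1.2, -0.3, 0.7]
gripper_width: 64.2
gripper_force: 0.0
```

Emit:
send_rows(
  commands="-60 40 10 0 0 0;-110 80 10 0 0 0;-145 130 10 0 0 -0.02;-150 190 10 0 0 -0.04;-150 250 10 0 0 -0.05",
)

```text
time_s: 37.67
tcp_pos: [388.6, -184.3, 114.4]
tcp_rot: [0.0, 0.981, 0.002, 0.195]
force: [1.1, -0.9, 0.1]
gripper_width: 64.1
gripper_force: 0.0
```

Run:
```python
from h import *
front("top","t12");tub("t13")
P=cloud("top","t14");q=P[(P[...,0]>480)&(P[...,0]<605)&(P[...,1]>-500)&(P[...,1]<-400)&(P[...,2]>18)&(P[...,2]<38)];print(len(q),cv2.minAreaRect(q[:,:2].astype(np.float32)),np.median(q[:,2]))
q=P[(P[...,0]>385)&(P[...,0]<492)&(P[...,1]>132)&(P[...,1]<224)&(P[...,2]>35)&(P[...,2]<70)]
print(np.linalg.lstsq(np.c_[q[:,:2]-[440,178],np.ones(len(q))],q[:,2],rcond=None)[0])
go(487,-9,110,.487,0)
```

```text
top yc -8.9 yaw 0.003 w 47.3 plane dz/dx,dz/dy,z0 [8.6000e-02 1.1000e-02 7.8963e+01] x front 453.9
tub [ 487.4 -410.1] [260.4 202.5] 3.27 N 490
428 ((551.32080078125, -465.09637451171875), (95.20445251464844, 74.60260009765625), 2.9996044635772705) 29.563336836140593
[-6.30452409e-03  1.87298494e-02  4.28714313e+01]
37.8 w 64.0 shift [115.3 174.  -38.2] rot [-0.001 -0.094 -0.008] Gnow [ 374.9 -183.1  149.7] force [ 0.  -1.5  0. ]
```

Block c is flat in the tub, block a is flat in the box, and the third block has rolled to the front in the same pose.

Emit:
send_rows(
  commands="5 60 0 0 -0.02 0;15 120 0 0 -0.05 0;60 160 0 0 -0.09 0;113 174 -15 0 -0.09 0;114 174 -36 0 -0.09 0",
  fingers=-0.6,
)

```text
time_s: 38.45
tcp_pos: [506.4, -10.2, 77.3]
tcp_rot: [-0.003, 0.971, 0.003, 0.237]
force: [0.2, -0.7, 0.3]
gripper_width: 75.6
gripper_force: 0.0
```

Emit:
send_rows(
  commands="0 0 0 0 0 0;0 0 -20 0 0 0;0 0 -35 0 0 0;0 0 -35 0 0 0",
)

```text
time_s: 38.95
tcp_pos: [502.4, -11.5, 41.8]
tcp_rot: [-0.001, 0.971, 0.003, 0.237]
force: [0.0, 1.0, 0.7]
gripper_width: 75.8
gripper_force: 0.0
```

Emit:
send_rows(
  commands="0 0 0 0 0 0;0 0 0 0 0 0;0 0 0 0 0 0;0 0 0 0 0 0;0 0 0 0 0 0",
  fingers=1,
)

```text
time_s: 39.58
tcp_pos: [504.0, -10.8, 43.5]
tcp_rot: [-0.002, 0.971, 0.003, 0.239]
force: [-1.9, 4.0, 5.4]
gripper_width: 50.2
gripper_force: 30.0
```

```bash
python3 -c "
from h import *
go(488,-9,75,.487,0)"
```

```text
39.6 w 50.2 shift [ 1.8  1.8 -2.1] rot [-0.004 -0.005 -0.005] Gnow [486.4 -11.   77.2] force [-1.9  4.   5.4]
```

Emit:
send_rows(
  commands="0 0 20 0 0 0;0 0 60 0 0 0;-30 -20 80 0 0 0;-80 -50 80 0 0.05 -0.01;-100 -90 80 0 0.085 -0.03",
)

```text
time_s: 40.2
tcp_pos: [400.7, -101.0, 121.1]
tcp_rot: [0.012, 0.981, -0.001, 0.195]
force: [1.1, 0.1, -2.9]
gripper_width: 49.8
gripper_force: 30.0
```

Emit:
send_rows(
  commands="0 -48 -20 0 0 -0.03;0 -48 -60 0 0 -0.055;0 -48 -96 0 0 -0.055;0 -48 -96 0 0 -0.055",
)

```text
time_s: 40.7
tcp_pos: [399.2, -146.7, 21.1]
tcp_rot: [0.04, 0.981, -0.004, 0.192]
force: [-0.5, 0.5, -2.4]
gripper_width: 49.8
gripper_force: 30.0
```

```bash
python3 -c "
from h import *
go(389.6,-148,59,.4,-.085);go(489.6,-156.3,58,.4,-.085)"
```

```text
40.7 w 49.8 shift [ 5.2 -2.6  2.9] rot [-0.009 -0.014 -0.004] Gnow [ 384.9 -145.8   56.3] force [-0.5  0.5 -2.4]
40.7 w 49.8 shift [105.2 -10.9   1.9] rot [-0.009 -0.014 -0.004] Gnow [ 384.9 -145.8   56.3] force [-0.5  0.5 -2.4]
```

Emit:
send_rows(
  commands="40 -4 2 0 0 0;75 -7 2 0 0 0;102 -9.5 2 0 0 0;102 -9.5 2 0 0 0;102 -9.5 0 0 0 0",
)

```text
time_s: 41.32
tcp_pos: [505.2, -158.4, 27.1]
tcp_rot: [0.039, 0.98, -0.006, 0.196]
force: [0.1, -0.3, -2.7]
gripper_width: 49.8
gripper_force: 30.0
```

Emit:
send_rows(
  commands="0 0 0 0 0 0;0 0 -3 0 0 0;0 0 -5 0 0 0;0 0 -5 0 0 0",
)

```text
time_s: 41.82
tcp_pos: [504.8, -158.4, 21.1]
tcp_rot: [0.04, 0.98, -0.006, 0.196]
force: [-0.1, 0.4, -2.7]
gripper_width: 50.2
gripper_force: 30.0
```

```bash
python3 -c "
from h import *
go(489.6,-156.3,50.5,.4,-.085)"
```

```text
41.8 w 50.2 shift [-0.5  0.8 -5.6] rot [-0.004 -0.005 -0.004] Gnow [ 490.2 -157.3   56.2] force [-0.1  0.4 -2.7]
```

Emit:
send_rows(
  commands="0 0 -3 0 0 0;0 0 -5 0 0 0;0 0 -5.5 0 0 0;0 0 -5.5 0 0 0",
)

```text
time_s: 42.32
tcp_pos: [505.2, -158.5, 15.9]
tcp_rot: [0.04, 0.98, -0.006, 0.196]
force: [-0.1, 0.0, -2.5]
gripper_width: 50.4
gripper_force: 30.0
```

Emit:
send_rows(
  commands="0 0 0 0 0 0;0 0 0 0 0 0;0 0 0 0 0 0",
  fingers=-0.5,
)

```text
time_s: 42.7
tcp_pos: [505.6, -158.7, 16.5]
tcp_rot: [0.04, 0.98, -0.007, 0.197]
force: [0.5, -0.1, 1.0]
gripper_width: 70.1
gripper_force: 0.0
```

Emit:
send_rows(
  commands="-2 0 2 0 0 0;-30 3 4 0 0 0;-80 7 6 0 0 0;-110 9 30 0 0 0;-120 10 80 0 0 0",
)

```text
time_s: 43.32
tcp_pos: [382.0, -147.0, 93.3]
tcp_rot: [0.041, 0.98, -0.005, 0.194]
force: [1.4, -0.8, 0.8]
gripper_width: 71.4
gripper_force: 0.0
```

Run:
```python
from h import *
press(200)
P=cloud("wrist","w15")
q=P[(P[...,0]>420)&(P[...,0]<516)&(P[...,1]>-210)&(P[...,1]<-105)&(P[...,2]>40)&(P[...,2]<75)]
print(len(q),cv2.minAreaRect(q[:,:2].astype(np.float32)),np.median(q[:,2]),q[:,:2].min(0))
```

```text
43.3 w 71.4 shift [146.  -12.6  87.7] rot [ 0.027  0.39  -0.002] Gnow [ 367.6 -146.   128.4] force [ 1.4 -0.8  0.8]
1807 ((470.1305236816406, -157.46429443359375), (50.05501174926758, 26.382598876953125), 84.67527770996094) 51.94051433369438 [ 455.43928544 -182.94424371]
```

Emit:
send_rows(
  commands="10 -4 60 0.01 0.1 0;40 -7 105 0.02 0.2 0;90 -10 110 0.025 0.3 0;143 -12 100 0.027 0.39 0;143 -12 93 0.027 0.39 0",
  fingers=1,
)

```text
time_s: 44.0
tcp_pos: [530.8, -159.9, 183.0]
tcp_rot: [0.039, 0.999, 0.001, -0.002]
force: [-1.9, 0.8, -0.5]
gripper_width: 26.5
gripper_force: 0.0
```

Emit:
send_rows(
  commands="0 0 -5 0 0 0;0 0 -5 0 0 0;0 0 -15 0 0 0;0 0 -28 0 0 0;0 0 -37 0 0 0",
)

```text
time_s: 44.62
tcp_pos: [528.2, -160.9, 152.2]
tcp_rot: [0.041, 0.999, -0.001, 0.003]
force: [0.3, -1.5, 3.2]
gripper_width: 0.3
gripper_force: 1.5
```

Emit:
send_rows(
  commands="0 0 -2 0 0 0;0 0 -4 0 0 0;0 0 -6 0 0 0;0 0 -8 0 0 0;0 0 -8 0 0 0",
)

```text
time_s: 45.25
tcp_pos: [528.0, -160.6, 143.8]
tcp_rot: [0.041, 0.999, -0.001, 0.002]
force: [-1.2, -1.2, 2.7]
gripper_width: 0.2
gripper_force: 1.6
```

Emit:
send_rows(
  commands="0 0 -2 0 0 0;0 0 -4 0 0 0;0 0 -4.5 0 0 0;0 0 -4.5 0 0 0",
)

```text
time_s: 45.75
tcp_pos: [528.3, -160.5, 142.0]
tcp_rot: [0.04, 0.999, -0.001, 0.002]
force: [-6.5, 1.3, 12.7]
gripper_width: 0.3
gripper_force: 6.7
```

Emit:
send_rows(
  commands="0 0 -0.5 0 0 0;0 0 -0.5 0 0 0;0 0 -0.5 0 0 0",
)

```text
time_s: 46.12
tcp_pos: [528.4, -160.6, 142.0]
tcp_rot: [0.04, 0.999, -0.001, 0.002]
force: [-7.9, 1.3, 14.9]
gripper_width: 0.7
gripper_force: 7.7
```

Emit:
send_rows(
  commands="0 0 30 0 0 0;-40 4 55 0 -0.1 0;-95 8 45 0 -0.2 0;-147 13 0 0 -0.3 0;-147 13 -50 0 -0.4 0",
  fingers=-0.5,
)

```text
time_s: 46.75
tcp_pos: [381.3, -147.9, 89.5]
tcp_rot: [0.04, 0.978, 0.005, 0.205]
force: [-0.0, -0.5, -0.4]
gripper_width: 44.8
gripper_force: 0.0
```

```bash
python3 -c "
from h import *
go(400,-148.5,50,.4,-.085);go(491.5,-156.8,49.5,.4,-.085)"
```

```text
46.8 w 44.8 shift [ 33.4  -1.9 -74.5] rot [-0.025  0.015 -0.009] Gnow [ 366.1 -147.7  124.3] force [-0.  -0.5 -0.4]
46.8 w 44.8 shift [124.9 -10.2 -75. ] rot [-0.025  0.015 -0.009] Gnow [ 366.1 -147.7  124.3] force [-0.  -0.5 -0.4]
```

The foot seated at 142 again, so this one is thin (25 mm). I'll regrasp it.

Emit:
send_rows(
  commands="10 -1 -40 -0.025 0.015 -0.009;25 -2 -72 -0.025 0.015 -0.009;50 -3 -74 -0.025 0.015 -0.009;50 -3 -74 -0.025 0.015 -0.009;90 -7 -74 -0.025 0.015 -0.009",
)

```text
time_s: 47.38
tcp_pos: [469.8, -153.8, 14.2]
tcp_rot: [0.042, 0.98, -0.006, 0.193]
force: [-0.1, 0.4, 0.5]
gripper_width: 71.3
gripper_force: 0.0
```

Emit:
send_rows(
  commands="36 -3 0 0 0 0;36 -3 0 0 0 0;36 -3 0 0 0 0",
)

```text
time_s: 47.75
tcp_pos: [506.1, -157.1, 14.6]
tcp_rot: [0.042, 0.98, -0.006, 0.193]
force: [0.0, 0.6, 0.3]
gripper_width: 70.8
gripper_force: 0.0
```

Emit:
send_rows(
  commands="0 0 0 0 0 0;0 0 0 0 0 0;0 0 0 0 0 0;0 0 0 0 0 0",
  fingers=1,
)

```text
time_s: 48.25
tcp_pos: [506.9, -157.6, 15.0]
tcp_rot: [0.042, 0.98, -0.006, 0.194]
force: [-3.0, -0.3, 2.9]
gripper_width: 50.0
gripper_force: 30.0
```

Emit:
send_rows(
  commands="0 0 6 0 0 0;-40 3 8 0 0 0;-90 7 9 0 0 0;-112 9 40 0 0 0.03;-112 0 80 0 0 0.06",
)

```text
time_s: 48.88
tcp_pos: [392.4, -155.8, 92.9]
tcp_rot: [0.012, 0.981, 0.001, 0.192]
force: [-0.3, -0.2, -2.6]
gripper_width: 49.7
gripper_force: 30.0
```

```bash
python3 -c "
from h import *
tub('t16')
go(534,-361,36,.4,.05)"
```

```text
tub [ 487.3 -409.8] [260.2 202.5] 3.24 N 495
48.9 w 50.1 shift [ 151.7 -200.1 -100.8] rot [ 0.002 -0.002  0.074] Gnow [ 382.3 -159.7  136.9] force [ 3.9 -0.6  3. ]
```

```bash
python3 -c "
from h import *
s=state();print(s['time_s'],s['gripper_width'],s['gripper_force'],s['force'],s['tcp_pos'])
save('side','s17');w,d=save('wrist','w17')
a=cv2.imread('pics/w17.png');b=cv2.imread('pics/s17.png')[150:360,180:460]
cv2.imwrite('pics/m17.png',np.hstack([cv2.resize(a,(400,300)),cv2.resize(b,(400,300))]))
go(534,-361,36,.4,.05)"
```

```text
48.925 50.07684566261002 29.990972578525543 [ 3.85273522 -0.60892979  2.98308183] [ 397.07037107 -160.17964366  101.84393227]
49.0 w 50.0 shift [ 152.4 -201.3  -96.6] rot [-0.001 -0.005  0.076] Gnow [ 381.8 -158.6  132.7] force [ 0.2  0.1 -3.8]
```

View pics/m17.png

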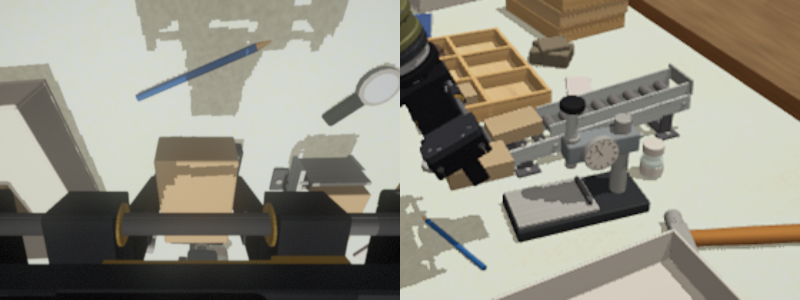

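The block (wrist crop (197,180)) is held normally, so the force reading was just settling. One block remains at the lane front. On to the tub.

Emit:
send_rows(
  commands="5 -55 10 0 0 0.04;20 -110 10 0 0 0.075;60 -150 5 0 0 0.075;105 -185 0 0 0 0.075;152 -201 -10 0 0 0.075",
)

```text
time_s: 49.65
tcp_pos: [547.8, -359.3, 81.5]
tcp_rot: [-0.023, 0.981, 0.008, 0.192]
force: [-1.2, -0.4, -1.7]
gripper_width: 50.1
gripper_force: 30.0
```

Emit:
send_rows(
  commands="0 0 -30 0 0 0;0 0 -70 0 0 0;0 0 -82 0 0 0;0 0 -82 0 0 0",
)

```text
time_s: 50.15
tcp_pos: [546.2, -356.9, 0.5]
tcp_rot: [-0.024, 0.981, 0.009, 0.192]
force: [0.2, -0.3, -2.0]
gripper_width: 49.6
gripper_force: 30.0
```

```bash
python3 -c "
from h import *
go(534,-361,31,.4,.05)"
```

```text
50.2 w 49.6 shift [ 2.6 -3.3 -4.5] rot [-0.007 -0.013 -0.001] Gnow [ 531.8 -357.9   35.7] force [ 0.2 -0.3 -2. ]
```

Emit:
send_rows(
  commands="1 -3 -4 0 0 0;1 -3 -5 0 0 0;1 -3 -5 0 0 0",
)

```text
time_s: 50.52
tcp_pos: [548.6, -362.1, -0.9]
tcp_rot: [-0.024, 0.981, 0.006, 0.194]
force: [-0.0, 0.6, -2.9]
gripper_width: 49.8
gripper_force: 30.0
```

Emit:
send_rows(
  commands="0 0 0 0 0 0;0 0 0 0 0 0;0 0 10 0 0 0;0 0 60 0 0 0;-15 10 110 0 0 0",
  fingers=-0.27,
)

```text
time_s: 51.15
tcp_pos: [533.6, -351.8, 110.1]
tcp_rot: [-0.024, 0.981, 0.007, 0.194]
force: [0.5, 0.3, 0.5]
gripper_width: 59.7
gripper_force: 0.0
```

Emit:
send_rows(
  commands="-60 10 10 0 0 0;-110 30 10 0 0 0;-145 70 10 0 0 -0.02;-145 125 10 0 0 -0.04;-145 170 10 0 0 -0.05",
)

```text
time_s: 51.78
tcp_pos: [387.7, -180.6, 118.8]
tcp_rot: [0.001, 0.981, 0.001, 0.195]
force: [1.2, 0.3, 1.2]
gripper_width: 60.4
gripper_force: 0.0
```

Run:
```python
from h import *
front("top","t18");tub("t19")
P=cloud("top","t20");q=P[(P[...,0]>380)&(P[...,0]<605)&(P[...,1]>-500)&(P[...,1]<-320)&(P[...,2]>22)&(P[...,2]<38)]
n,l,st,c=cv2.connectedComponentsWithStats(((P[...,0]>370)&(P[...,0]<605)&(P[...,1]>-495)&(P[...,1]<-325)&(P[...,2]>22)&(P[...,2]<38)).astype(np.uint8))
for k in range(1,n):
    if st[k,4]>60: print(st[k],np.round(P[l==k].mean(0),1))
go(487,-9,110,.487,0)
```

```text
top yc -10.5 yaw 0.002 w 44.2 plane dz/dx,dz/dy,z0 [9.4000e-02 7.0000e-03 7.8847e+01] x front 453.9
tub [ 487.4 -410.4] [260.3 203. ] 3.22 N 489
[402 203  18  26 406] [ 545.8 -453.3   29.6]
[375 204  18  27 410] [ 540.9 -364.    29.4]
51.9 w 60.3 shift [116.3 171.2 -42.5] rot [-0.002 -0.094 -0.004] Gnow [ 374.  -180.3  154.1] force [ 0.5 -0.9 -0.2]
```

Both thin stones lie in the tub. Now the fourth block.

Emit:
send_rows(
  commands="5 60 0 0 -0.02 0;15 120 0 0 -0.05 0;60 160 0 0 -0.09 0;114 171 -15 0 -0.093 0;116 171 -40 0 -0.093 0",
  fingers=-0.6,
)

```text
time_s: 52.55
tcp_pos: [507.7, -9.8, 78.3]
tcp_rot: [-0.001, 0.971, 0.002, 0.239]
force: [-0.5, -0.0, -1.6]
gripper_width: 75.9
gripper_force: 0.0
```

Emit:
send_rows(
  commands="0 0 0 0 0 0;0 0 -20 0 0 0;0 0 -36 0 0 0;0 0 -36 0 0 0",
)

```text
time_s: 53.05
tcp_pos: [503.9, -11.3, 42.2]
tcp_rot: [0.001, 0.971, 0.002, 0.239]
force: [-0.2, -0.0, 0.1]
gripper_width: 76.1
gripper_force: 0.0
```

Emit:
send_rows(
  commands="0 0 0 0 0 0;0 0 0 0 0 0;0 0 0 0 0 0;0 0 0 0 0 0;0 0 0 0 0 0",
  fingers=1,
)

```text
time_s: 53.68
tcp_pos: [505.1, -10.4, 43.1]
tcp_rot: [-0.0, 0.971, 0.002, 0.24]
force: [-0.9, 2.2, 6.4]
gripper_width: 49.5
gripper_force: 30.0
```

```bash
python3 -c "
from h import *
go(488,-9,75,.487,0)"
```

```text
53.7 w 49.5 shift [ 0.7  1.4 -1.7] rot [-0.004 -0.001 -0.001] Gnow [487.4 -10.5  76.7] force [-0.9  2.2  6.4]
```

Emit:
send_rows(
  commands="0 0 20 0 0 0;0 0 60 0 0 0;-30 -20 80 0 0 0;-80 -50 80 0 0.05 -0.01;-100 -90 80 0 0.087 -0.03",
)

```text
time_s: 54.3
tcp_pos: [401.5, -100.3, 120.3]
tcp_rot: [0.014, 0.981, -0.002, 0.195]
force: [1.1, -0.4, -4.1]
gripper_width: 49.9
gripper_force: 30.0
```

Emit:
send_rows(
  commands="0 -48 -20 0 0 -0.03;0 -48 -60 0 0 -0.057;0 -48 -96 0 0 -0.057;0 -48 -96 0 0 -0.057",
)

```text
time_s: 54.8
tcp_pos: [400.0, -145.9, 20.4]
tcp_rot: [0.043, 0.98, -0.004, 0.192]
force: [0.2, 0.7, -3.4]
gripper_width: 50.0
gripper_force: 30.0
```

Emit:
send_rows(
  commands="40 -4 2 0 0 0;75 -7 2 0 0 0;102 -9.5 2 0 0 0;102 -9.5 2 0 0 0;102 -9.5 0 0 0 0",
)

```text
time_s: 55.42
tcp_pos: [506.1, -157.8, 26.6]
tcp_rot: [0.042, 0.979, -0.007, 0.197]
force: [0.0, 0.6, -3.8]
gripper_width: 49.9
gripper_force: 30.0
```

Emit:
send_rows(
  commands="0 0 0 0 0 0;0 0 -3 0 0 0;0 0 -5 0 0 0;0 0 -5 0 0 0",
)

```text
time_s: 55.92
tcp_pos: [505.8, -157.9, 20.6]
tcp_rot: [0.043, 0.98, -0.007, 0.196]
force: [-0.2, 0.0, -3.4]
gripper_width: 49.9
gripper_force: 30.0
```

```bash
python3 -c "
from h import *
go(490.5,-156.4,50,.4,-.085)"
```

```text
55.9 w 49.9 shift [-0.6  0.2 -5.6] rot [-0.003 -0.004  0.002] Gnow [ 491.2 -156.7   55.6] force [-0.2  0.  -3.4]
```

Emit:
send_rows(
  commands="0 0 -3 0 0 0;0 0 -5 0 0 0;0 0 -5.5 0 0 0;0 0 -5.5 0 0 0",
)

```text
time_s: 56.42
tcp_pos: [506.2, -158.0, 15.5]
tcp_rot: [0.043, 0.979, -0.007, 0.197]
force: [0.1, -0.6, -3.4]
gripper_width: 50.0
gripper_force: 30.0
```

Emit:
send_rows(
  commands="0 0 0 0 0 0;0 0 0 0 0 0;0 0 0 0 0 0",
  fingers=-0.5,
)

```text
time_s: 56.8
tcp_pos: [506.7, -158.3, 16.1]
tcp_rot: [0.043, 0.979, -0.007, 0.197]
force: [0.6, -0.9, 0.2]
gripper_width: 70.3
gripper_force: 0.0
```

Emit:
send_rows(
  commands="-2 0 2 0 0 0;-30 3 4 0 0 0;-80 7 6 0 0 0;-110 9 30 0 0 0;-120 10 80 0 0 0",
)

```text
time_s: 57.42
tcp_pos: [383.0, -146.5, 92.8]
tcp_rot: [0.043, 0.98, -0.006, 0.194]
force: [1.0, -1.4, 0.6]
gripper_width: 70.8
gripper_force: 0.0
```

Run:
```python
from h import *
press(200)
P=cloud("wrist","w21")
q=P[(P[...,0]>420)&(P[...,0]<516)&(P[...,1]>-210)&(P[...,1]<-105)&(P[...,2]>40)&(P[...,2]<75)]
print(len(q),cv2.minAreaRect(q[:,:2].astype(np.float32)),np.median(q[:,2]),q[:,:2].min(0))
```

```text
57.4 w 70.8 shift [145.  -13.1  88.2] rot [0.028 0.39  0.004] Gnow [ 368.6 -145.4  127.9] force [ 1.  -1.4  0.6]
1833 ((470.358154296875, -156.88336181640625), (50.204261779785156, 26.974584579467773), 84.30781555175781) 51.9486691843648 [ 455.3192954  -182.54794261]
```

Emit:
send_rows(
  commands="10 -4 60 0.01 0.1 0;40 -7 105 0.02 0.2 0;90 -10 110 0.025 0.3 0;142 -12 100 0.028 0.39 0;142 -12 93 0.028 0.39 0",
  fingers=1,
)

```text
time_s: 58.1
tcp_pos: [530.7, -159.4, 182.7]
tcp_rot: [0.042, 0.999, 0.0, -0.002]
force: [-0.4, 0.6, -0.6]
gripper_width: 26.8
gripper_force: 0.0
```

Emit:
send_rows(
  commands="0 0 -5 0 0 0;0 0 -5 0 0 0;0 0 -15 0 0 0;0 0 -28 0 0 0;0 0 -37 0 0 0",
)

```text
time_s: 58.72
tcp_pos: [528.2, -160.3, 151.6]
tcp_rot: [0.043, 0.999, -0.002, 0.004]
force: [0.3, -1.2, 2.7]
gripper_width: 0.4
gripper_force: 1.5
```

Emit:
send_rows(
  commands="0 0 -2 0 0 0;0 0 -4 0 0 0;0 0 -6 0 0 0;0 0 -8 0 0 0;0 0 -8 0 0 0",
)

```text
time_s: 59.35
tcp_pos: [528.0, -160.1, 143.3]
tcp_rot: [0.043, 0.999, -0.002, 0.002]
force: [-2.3, -1.4, 2.2]
gripper_width: 0.6
gripper_force: 1.6
```

Emit:
send_rows(
  commands="0 0 -2 0 0 0;0 0 -4 0 0 0;0 0 -4.5 0 0 0;0 0 -4.5 0 0 0",
)

```text
time_s: 59.85
tcp_pos: [528.4, -160.1, 142.0]
tcp_rot: [0.043, 0.999, -0.002, 0.003]
force: [-8.6, 1.6, 14.6]
gripper_width: 0.1
gripper_force: 7.7
```

Emit:
send_rows(
  commands="0 0 -0.5 0 0 0;0 0 -0.5 0 0 0;0 0 -0.5 0 0 0",
)

```text
time_s: 60.22
tcp_pos: [528.4, -160.1, 142.0]
tcp_rot: [0.043, 0.999, -0.002, 0.003]
force: [-8.4, 1.3, 17.2]
gripper_width: 0.3
gripper_force: 8.6
```

Thin again (142, seated). Regrasp.

Emit:
send_rows(
  commands="0 0 30 0 0 0;-40 4 55 0 -0.1 0;-95 8 45 0 -0.2 0;-147 13 0 0 -0.3 0;-147 13 -50 0 -0.4 0",
  fingers=-0.5,
)

```text
time_s: 60.85
tcp_pos: [381.3, -147.4, 89.0]
tcp_rot: [0.043, 0.978, 0.005, 0.206]
force: [0.0, 0.3, -1.0]
gripper_width: 44.9
gripper_force: 0.0
```

Emit:
send_rows(
  commands="10 -1 -40 -0.025 0.015 -0.005;25 -2 -72 -0.025 0.015 -0.005;50 -3 -74 -0.025 0.015 -0.005;50 -3 -74 -0.025 0.015 -0.005;90 -7 -74 -0.025 0.015 -0.005",
)

```text
time_s: 61.48
tcp_pos: [469.4, -153.2, 13.5]
tcp_rot: [0.043, 0.98, -0.006, 0.193]
force: [-2.9, 1.1, 1.9]
gripper_width: 71.2
gripper_force: 0.4
```

```bash
python3 -c "
from h import *
go(491.5,-156.5,49.8,.4,-.085)"
```

```text
61.5 w 71.2 shift [36.8 -4.6  1.3] rot [-0.006 -0.01   0.002] Gnow [ 455.  -152.1   48.7] force [-2.9  1.1  1.9]
```

Emit:
send_rows(
  commands="36 -4 1 0 0 0;36 -4 1 0 0 0;36 -4 1 0 0 0",
)

```text
time_s: 61.85
tcp_pos: [506.1, -157.5, 15.1]
tcp_rot: [0.043, 0.98, -0.006, 0.194]
force: [-0.1, 0.5, 0.3]
gripper_width: 71.2
gripper_force: 0.0
```

Emit:
send_rows(
  commands="0 0 0 0 0 0;0 0 0 0 0 0;0 0 0 0 0 0;0 0 0 0 0 0",
  fingers=1,
)

```text
time_s: 62.35
tcp_pos: [506.9, -158.0, 15.5]
tcp_rot: [0.043, 0.98, -0.006, 0.194]
force: [-3.8, -0.2, 2.2]
gripper_width: 49.9
gripper_force: 30.0
```

Emit:
send_rows(
  commands="0 0 6 0 0 0;-40 3 8 0 0 0;-90 7 9 0 0 0;-112 9 40 0 0 0.03;-112 0 80 0 0 0.06",
)

```text
time_s: 62.98
tcp_pos: [392.3, -156.3, 93.2]
tcp_rot: [0.013, 0.981, 0.001, 0.193]
force: [0.2, -0.6, -1.2]
gripper_width: 49.6
gripper_force: 30.0
```

```bash
python3 -c "
from h import *
tub('t22')
go(420,-366,36,.4,.05)"
```

```text
tub [ 487.4 -410.2] [260.4 202.4] 3.19 N 503
63.0 w 49.8 shift [  37.8 -204.6 -101.2] rot [ 0.002 -0.001  0.076] Gnow [ 382.3 -160.3  137.2] force [ 3.9 -2.3  2.6]
```

Emit:
send_rows(
  commands="8 -55 5 0 0 0.04;15 -110 5 0 0 0.075;25 -160 0 0 0 0.075;37 -207 -5 0 0 0.075;37 -207 -40 0 0 0.075",
)

```text
time_s: 63.65
tcp_pos: [434.3, -370.7, 57.8]
tcp_rot: [-0.023, 0.98, 0.003, 0.196]
force: [0.4, 0.7, -3.2]
gripper_width: 50.2
gripper_force: 30.0
```

Emit:
send_rows(
  commands="0 0 -30 0 0 0;0 0 -55 0 0 0;0 0 -55 0 0 0;0 0 -55 0 0 0",
)

```text
time_s: 64.15
tcp_pos: [432.6, -365.4, 1.1]
tcp_rot: [-0.024, 0.981, 0.007, 0.194]
force: [-0.2, -0.8, -2.6]
gripper_width: 49.6
gripper_force: 30.0
```

```bash
python3 -c "
from h import *
go(420,-368,31.5,.4,.05)"
```

```text
64.2 w 49.6 shift [ 2.2 -1.9 -4.6] rot [-0.003 -0.009  0.001] Gnow [ 418.1 -366.2   36.2] force [-0.2 -0.8 -2.6]
```

Emit:
send_rows(
  commands="0 -2 -4 0 0 0;0 -2 -5 0 0 0;0 -2 -5 0 0 0",
)

```text
time_s: 64.53
tcp_pos: [432.8, -366.9, -3.8]
tcp_rot: [-0.023, 0.981, 0.007, 0.194]
force: [-0.6, -0.5, -3.5]
gripper_width: 49.9
gripper_force: 30.0
```

Emit:
send_rows(
  commands="0 0 0 0 0 0;0 0 0 0 0 0;0 0 10 0 0 0;0 0 60 0 0 0;-15 30 120 0 0 0",
  fingers=-0.27,
)

```text
time_s: 65.15
tcp_pos: [419.2, -340.2, 112.6]
tcp_rot: [-0.023, 0.981, 0.007, 0.194]
force: [-0.0, -0.5, 0.3]
gripper_width: 60.3
gripper_force: 0.0
```

Emit:
send_rows(
  commands="-20 60 40 0 0 0;-30 110 60 0 0 0;-40 150 80 0 0 0;-40 150 80 0 0 0",
)

```text
time_s: 65.65
tcp_pos: [379.7, -188.6, 194.4]
tcp_rot: [-0.025, 0.98, 0.004, 0.197]
force: [0.9, -0.2, 0.0]
gripper_width: 60.5
gripper_force: 0.0
```

Run:
```python
from h import *
tub("t23")
P=cloud("top","t24")
n,l,st,c=cv2.connectedComponentsWithStats(((P[...,0]>370)&(P[...,0]<605)&(P[...,1]>-495)&(P[...,1]<-325)&(P[...,2]>20)&(P[...,2]<38)).astype(np.uint8))
for k in range(1,n):
    if st[k,4]>60: print(st[k],np.round(P[l==k].mean(0),1))
q=P[(P[...,0]>470)&(P[...,0]<800)&(abs(P[...,1]+9)<15)];print("lane max z",np.percentile(q[:,2],[50,95]))
q=P[(abs(P[...,0]-528)<12)&(abs(P[...,1]+160)<12)];print("cap z",np.percentile(q[:,2],[50,95]))
im=cv2.imread("pics/t24.png");cv2.imwrite("pics/c24.png",cv2.resize(im[115:290,125:445],None,fx=2.5,fy=2.5,interpolation=cv2.INTER_CUBIC))
```

```text
tub [ 487.1 -409.7] [259.8 201.8] 3.2 N 473
[402 203  18  26 413] [ 545.9 -452.8   29.5]
[375 204  18  27 413] [ 541.  -363.8   29.4]
[378 239  18  27 425] [ 425.7 -368.8   29.5]
lane max z [54.48558713 75.50626717]
cap z [186.87629875 192.86950196]
```

View pics/c24.png

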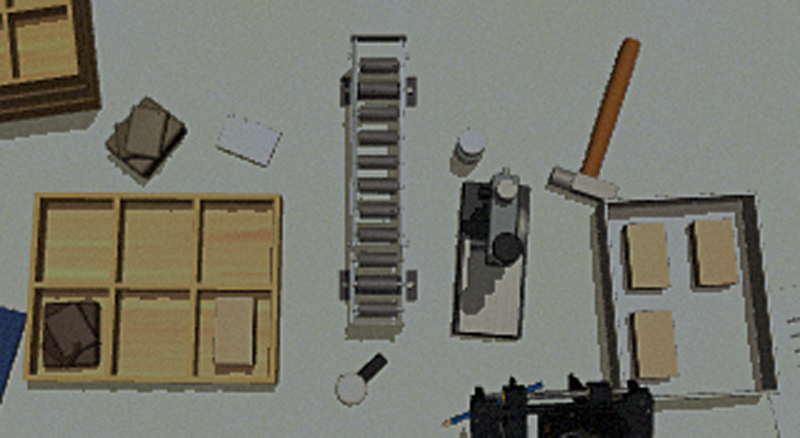

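The lane is empty. Three thin blocks lie in the tub at crop (648,255), (713,252) and (653,343), and the thick one is in its compartment at (235,330). The cap is up and the other things are undisturbed, so I'll hand in.

```bash
python3 -c "
from plant import *
print(finish_job())"
```

```text
the job is handed in; nothing more can be done
None
```

The job is handed in: all four blocks were gauged in lane order. The one thick block (about 37 mm) is in a box compartment and the three thin ones (about 25 mm) are in the tub. The lane is empty and the gauge foot is up; no verdict came back at hand-in.

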